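# Test the RCD and set up the key duplicator for the next copy

## Robot

A 6-joint arm with a two-finger parallel gripper is mounted at the origin on the work surface. World frame = base frame: x ahead of the robot, y to its left, z up, the work surface at z = 0. Lengths are in mm, angles in rad, forces in N, time in s.
With the tool pointing down it reaches from about 350 to 775 mm from the base axis. Payload 7.3 kg.
Tool frame: the origin (TCP) lies at the very end of the fingers, on their centre line; the grasp point (between the pads) lies 19 mm behind it; x points along the fingers, y is the direction in which the jaws open and shut, and the axes are right-handed (so a half turn about x gives the same grasp; the last joint's range is limited). The gripper opens to 92 mm and grips with 3 to 60 N. Pads are 19 mm wide; open, the fingers measure 130 mm over their backs; the gripper's body (75 mm by 190 mm) begins 47 mm behind the grasp point.
Start: joints at [-1.414, 0.342, 1.524, -0, 1.275, -0.146], TCP at [156.574, -501.128, 226.741] pointing down, gripper open.
Joint ranges: [-2.53, 2.53], [-0.77, 2.02], [0.04, 2.7], [-1, 4.14], [0.28, 2.66], [-3.11, 3.11]. Speed limits (rad/s): [2.57, 2.57, 3.14, 3.14, 3.14, 3.14].

## Interface

Orientations are given as [roll, pitch, yaw] about the fixed x, y, z axes, in that order (R = Rz(yaw) Ry(pitch) Rx(roll)).
In Python, from plant import sensors, capture, bot gives the robot as it stands.
- The arm moves only by the shell command python3 -m crank 'ROWS' [OPENING]. ROWS is JSON, a list of rows, each an object of numbers: "dx", "dy", "dz": the shift along the tool's x, y, z in cm; "spin": the turn about the tool's x in rad. A call has 1 to 20 rows; each row is the pose to reach, as a shift and turn from the pose commanded when the call began, along the tool's axes at that moment; what a row does not reach only later rows make up. A row lasts 1/12 s, in which the tool goes at most 41.7 mm and 7.16 degrees, less where a joint would pass 70% of its speed; a pose out of reach is approached as far as the arm can. A call with a gripper value outside its range is refused whole. OPENING is the opening in per cent of the stroke, from 0 (shut) to 100 (fully open), set as the call begins (- or left out, the last holds). The fingers move at their own pace and stop on an object; the grip force is fixed at half the most. Time passes only in rows, so rows that repeat a pose let the fingers close. It gives the time, the measured TCP pose, the force and the opening at its end, in the units of the state.
- sensors.get_obs(): the state, without advancing time (a new reading comes with each control period).
- capture(name): name is "scene" or "top" or "wrist"; returns a dict with "frame" (480x640x3 uint8, blue, green, red), "vfov" (degrees; the focal length in pixels is half the picture's height over the tangent of half this angle, whatever the lens; pixels are square), "cx", "cy" (the principal point, pixels), "view" (4x4, takes a point from world to camera coordinates); the wrist camera has in their place "mount" (4x4, takes a point from camera to tool coordinates, whose origin is the TCP and whose axes are the tool frame's). Camera axes: x right, y down, z forward; pixel columns grow to the right and rows downward; lengths in mm; the calibration is good to about 2 mm. A picture is of the moment at which its call begins: read the wrist's pose just before it. There is no depth.
- bot.close_job(): hands the job in, once; it reports no verdict.
The state is a dict: "time": time; "joint_positions": joint angles; "dq": joint speeds; "tau": joint torques, N m; "tool_pos": TCP position; "tcp_rot": TCP orientation; "contact_force": force on the tool from outside, world axes, zero at the start; "moment": the same for the moment, N m; "grip_width": finger opening in mm.
Only numpy, scipy, OpenCV 4.12 (cv2) and the standard library are available. Lean on these libraries where they do the work, as an engineer would, in place of code of your own. Each camera call takes 0.05 s, during which the arm holds its last target.

## Task

Get the key-cutting machine ready for its next copy. Before working near the cutters, cut the power by pressing the test button on the RCD unit so that its lever drops; only then, with the power off, move every finished black-headed key lying loose on the machine's deck into the shallow black key tray (the brass keys in the vises stay) and screw all three vise clamp knobs clockwise until they are fully home. When that is done, lift the RCD lever back up until it stays, and leave the stall's other things where they are.

Things in the scene. Friction and masses are not known exactly. Their poses are not given: they have to be found in the camera images.
- machine: Key duplicator fixed to the table, light grey. Origin at table height; base x = -166 (operator's side, to the robot) to +170 mm, y = -170 to +170. From its front: chip deck, then a carriage with three vises (x = -30 to +20, y = +90, 0, -90; jaws 84 mm high, knob tops 119 mm), cutters and red guards (x = 69 to 118, 136 mm high), motor housing behind, 150 mm high.
- machine_deck (a point): Point on the chip deck's surface, 105 mm in front of the machine's origin, mid-width, 45 mm above the table; axes as the machine. The deck is flat bare steel from x = -162 to -34 mm of the machine, with lips 3 mm high and 4 mm wide along its front and sides.
- clamp1_grip (a point): Centre of the clamp knob of the left (pattern key, y = +90 mm) vise: black T-knob, its bar 44 mm long (along this point's x axis), 13 mm wide, 20 mm high (10 mm above and below this point, which lies 109 mm above the table); it turns with the knob. 15 mm free height below the bar, then the steel upper jaw.
- clamp2_grip (a point): Centre of the clamp knob of the middle (blank, y = 0) vise: black T-knob, its bar 44 mm long (along this point's x axis), 13 mm wide, 20 mm high (10 mm above and below this point, which lies 109 mm above the table); it turns with the knob. 15 mm free height below the bar, then the steel upper jaw.
- clamp3_grip (a point): Centre of the clamp knob of the right (blank, y = -90 mm) vise: black T-knob, its bar 44 mm long (along this point's x axis), 13 mm wide, 20 mm high (10 mm above and below this point, which lies 109 mm above the table); it turns with the knob. 15 mm free height below the bar, then the steel upper jaw.
- clamp1 (a joint): Angle of the left clamp knob: 0 fully slack, grows as it is turned clockwise seen from above, fully home against its stop at 2.8 rad; starts at 0 to 1.0. Stays where it is left; turning takes about 0.06 N m.
- clamp2 (a joint): Angle of the middle clamp knob: 0 fully slack, grows as it is turned clockwise seen from above, fully home against its stop at 2.8 rad; starts at 0 to 1.0. Stays where it is left; turning takes about 0.06 N m.
- clamp3 (a joint): Angle of the right clamp knob: 0 fully slack, grows as it is turned clockwise seen from above, fully home against its stop at 2.8 rad; starts at 0 to 1.0. Stays where it is left; turning takes about 0.06 N m.
- rcd: Portable RCD unit fixed to the table: dark wedge-shaped box 170 mm deep (x), 136 wide (y), 35 high at its front (-x, robot's side), 78 at its back; origin under its centre. Its grey face slopes at 0.25 rad: the face's normal is (-0.247, 0, 0.969) in this frame, its middle 57 mm up. The lever is on the middle line, the round test button to its right (y = -42 mm).
- rcd_test_top (a point): Centre of the top of the test button: dark round button, 18 mm across, standing 10 mm proud of the face, pressed along the face's normal; z along that normal. Presses 7 mm against a spring (1.8 N at first, 5 N fully in) and trips the lever at 3 to 4 mm.
- rcd_test (a joint): Travel of the test button: 0 out, 0.007 m fully in. It also dips by itself for a moment when the lever is lifted past its catch.
- rcd_lever_hinge (a point): Middle of the lever's hinge axis, 8 mm under the face; y along the axis, x up the slope, z along the face's normal. Fixed to the unit.
- rcd_lever_tip (a point): Middle of the free end of the RCD lever: black bar 24 mm wide (y), 10 mm thick, its end 42 mm from the hinge axis; moves with the lever.
- rcd_lever (a joint): RCD lever: 0 = up, latched (power on; leans 0.45 rad up the slope from the face's normal, 0.2 past vertical); 0.9 rad = dropped (power off; leans 0.45 down the slope from the normal). A spring (0.05-0.09 N m) drives it down. To reset, push it up the slope to -0.05 or beyond (stop at -0.12), button out: it snaps over its catch and stays at 0.
- key_tray: Shallow open black tray fixed to the table, 190 mm (x) by 140 mm (y), 22 mm high, walls and floor 3 mm; origin under its centre. It and the RCD unit may stand either way round to the left and right of the machine.
- key1_head (a point): Finished key that may lie on the chip deck: rectangular 26 x 25 mm black plastic head 10 mm thick, steel blade 8 mm wide and 2.4 mm thick reaching 45 mm from the head's centre, 25 g, lying flat. This point is the centre of the head, half-way up; x points along the blade, z up. None if this key is absent.
- key2_head (a point): Finished key that may lie on the chip deck: round 25 mm black plastic head 10 mm thick, steel blade 8 mm wide and 2.4 mm thick reaching 45 mm from the head's centre, 25 g, lying flat. This point is the centre of the head, half-way up; x points along the blade, z up. None if this key is absent.
- key3_head (a point): Finished key that may lie on the chip deck: rectangular 26 x 25 mm black plastic head 10 mm thick, steel blade 8 mm wide and 2.4 mm thick reaching 45 mm from the head's centre, 25 g, lying flat. This point is the centre of the head, half-way up; x points along the blade, z up. None if this key is absent.
- key4_head (a point): Finished key that may lie on the chip deck: round 25 mm black plastic head 10 mm thick, steel blade 8 mm wide and 2.4 mm thick reaching 45 mm from the head's centre, 25 g, lying flat. This point is the centre of the head, half-way up; x points along the blade, z up. None if this key is absent.
- grease_tin: Small round metal tin, 64 mm diameter, 45 mm high, beside the back of the machine; origin under it. Bystander.
- screwdriver: Screwdriver with green handle, 200 mm long, lying in front of the machine. Bystander.
- padlock: Brass padlock, 42 x 22 mm, 64 mm high, standing in front of the machine; origin under it. Bystander.
- parts_case: Clear flat case of small parts, 100 x 160 x 34 mm, beside the back of the machine; origin under it. Bystander.
Not all that is in view belongs to the job. What is shaped like the part that bears key4_head but pink or turquoise is not meant.

How it is judged (in metres and radians):
On the way, in this order (a step that is already met when the one before it is completed fails the run):
1. the test button has dropped the RCD lever, before any key is in the tray and with all clamp knobs still loose (value of joint rcd_lever above 0.75 rad and value of joint each of clamp1, clamp2, clamp3 below 1.3 rad and not (x of key1_head in the frame of key_tray between -0.094 and 0.094 m and y of key1_head in the frame of key_tray between -0.069 and 0.069 m and z of key1_head in the frame of key_tray below 0.035 m) and not (x of key2_head in the frame of key_tray between -0.094 and 0.094 m and y of key2_head in the frame of key_tray between -0.069 and 0.069 m and z of key2_head in the frame of key_tray below 0.035 m) and not (x of key3_head in the frame of key_tray between -0.094 and 0.094 m and y of key3_head in the frame of key_tray between -0.069 and 0.069 m and z of key3_head in the frame of key_tray below 0.035 m) and not (x of key4_head in the frame of key_tray between -0.094 and 0.094 m and y of key4_head in the frame of key_tray between -0.069 and 0.069 m and z of key4_head in the frame of key_tray below 0.035 m)), for 0.2 s.
2. with the lever still down, every key is in the tray and all three clamp knobs are fully home (value of joint rcd_lever above 0.75 rad and value of joint each of clamp1, clamp2, clamp3 above 2.65 rad and x of key1_head in the frame of key_tray between -0.094 and 0.094 m and y of key1_head in the frame of key_tray between -0.069 and 0.069 m and z of each of key1_head, key2_head, key3_head, key4_head in the frame of key_tray below 0.035 m and x of key2_head in the frame of key_tray between -0.094 and 0.094 m and y of key2_head in the frame of key_tray between -0.069 and 0.069 m and x of key3_head in the frame of key_tray between -0.094 and 0.094 m and y of key3_head in the frame of key_tray between -0.069 and 0.069 m and x of key4_head in the frame of key_tray between -0.094 and 0.094 m and y of key4_head in the frame of key_tray between -0.069 and 0.069 m), for 0.2 s.
3. the lever is lifted back and latched (value of joint rcd_lever below 0.15 rad), for 0.3 s.
At the end, for the whole second after the job is handed in: The RCD lever stays up by itself (within 0.15 rad of 0), all three clamp knobs are within 0.15 rad of their stops (2.8 rad), and every key present lies with its head inside the tray's walls, less than 35 mm above the table (value of joint rcd_lever below 0.15 rad and velocity of joint rcd_lever between -0.1 and 0.1 rad/s and value of joint each of clamp1, clamp2, clamp3 above 2.65 rad and x of key1_head in the frame of key_tray between -0.094 and 0.094 m and y of key1_head in the frame of key_tray between -0.069 and 0.069 m and z of each of key1_head, key2_head, key3_head, key4_head in the frame of key_tray below 0.035 m and x of key2_head in the frame of key_tray between -0.094 and 0.094 m and y of key2_head in the frame of key_tray between -0.069 and 0.069 m and x of key3_head in the frame of key_tray between -0.094 and 0.094 m and y of key3_head in the frame of key_tray between -0.069 and 0.069 m and x of key4_head in the frame of key_tray between -0.094 and 0.094 m and y of key4_head in the frame of key_tray between -0.069 and 0.069 m); the robot touches nothing.
It fails at once if a clamp knob is turned while the RCD lever is up (value of joint rcd_lever below 0.5 rad and velocity of joint any of clamp1, clamp2, clamp3 above 0.4 rad/s).
It fails at once if a bystander is moved by more than 40 mm (distance of any of grease_tin, screwdriver, padlock, parts_case from where it was at the start of the episode above 0.04 m).
Of key1, key2, key3, key4 only 2 to 4 are there at a start; the rules pass over those that are not, and their reading is None.
At some moment in a run one of key1, key2, key3, key4 may be knocked a few centimetres aside while the robot is not near it.
Once in a run the grip may slacken for a moment while it holds something.
It also fails if it takes over 210 s, if anything falls off the work surface, if the arm or the gripper's body presses on something with over 40 N, if the wrist force passes 120 N, or if a joint passes its speed limit or range.

## Working session

There is one attempt and no reset: what is moved stays moved. The work goes in short steps, Python scripts to look and compute and a shell command to move; the robot and the scene stay as the last step left them, time stands still between calls to the robot, and variables do not carry over. Pictures are saved under pics/ and viewed, and the job is handed in when it is done.

```bash
ls; mkdir -p pics
python3 - <<'E'
from plant import sensors, capture, bot
import cv2,numpy as np
np.set_printoptions(suppress=True,precision=3)
print(sensors.get_obs())
for n in ["scene","top","wrist"]:
    c=capture(n); cv2.imwrite(f"pics/{n}0.png",c["frame"])
    print(n,{k:v for k,v in c.items() if k!="frame"})
E
```

```text
pics
{'time': 0.0, 'joint_positions': array([-1.414,  0.343,  1.525, -0.   ,  1.275, -0.146]), 'dq': array([ 0.   , -0.001,  0.002, -0.001, -0.   , -0.001]), 'tau': array([ -0.001, -43.125, -24.422,   0.071,   0.056,  -0.   ]), 'tool_pos': array([ 156.503, -500.725,  226.048]), 'tcp_rot': array([-1.71 ,  1.569,  1.735]), 'contact_force': array([ 0.174, -0.339,  0.801]), 'moment': array([-0.021,  0.043, -0.071]), 'grip_width': 91.65463969838308}
scene {'vfov': 48.368835002965604, 'cx': 317.8687843501985, 'cy': 241.25962512090436, 'view': array([[  -0.666,    0.746,   -0.002,  372.174],
       [   0.558,    0.497,   -0.664, -226.402],
       [  -0.495,   -0.443,   -0.747, 1337.237],
       [   0.   ,    0.   ,    0.   ,    1.   ]])}
top {'vfov': 51.68380425458733, 'cx': 320.55929651575997, 'cy': 251.0504297686133, 'view': array([[  0.002,  -1.   ,   0.007, -13.839],
       [ -0.989,  -0.003,  -0.148, 521.629],
       [  0.148,  -0.007,  -0.989, 980.94 ],
       [  0.   ,   0.   ,   0.   ,   1.   ]])}
wrist {'vfov': 62.452128699172675, 'cx': 325.7443006509703, 'cy': 237.41223578884933, 'mount': array([[  -0.   ,   -0.3  ,    0.954, -158.454],
       [   1.   ,   -0.   ,    0.   ,   -1.109],
       [   0.   ,    0.954,    0.3  ,  -81.18 ],
       [   0.   ,    0.   ,    0.   ,    1.   ]])}
```

View pics/scene0.png

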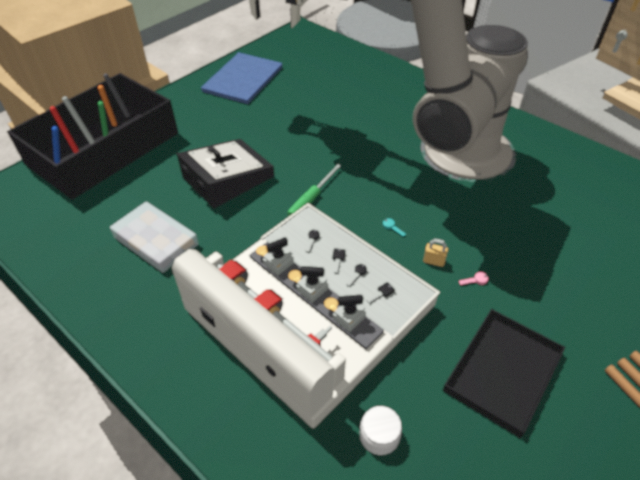

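View pics/top0.png

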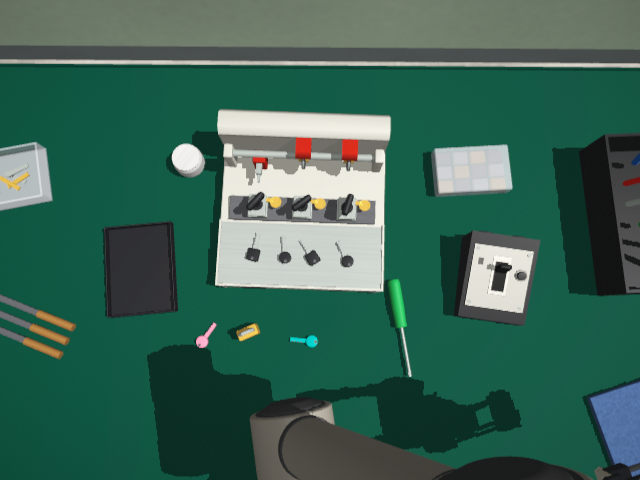

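View pics/wrist0.png

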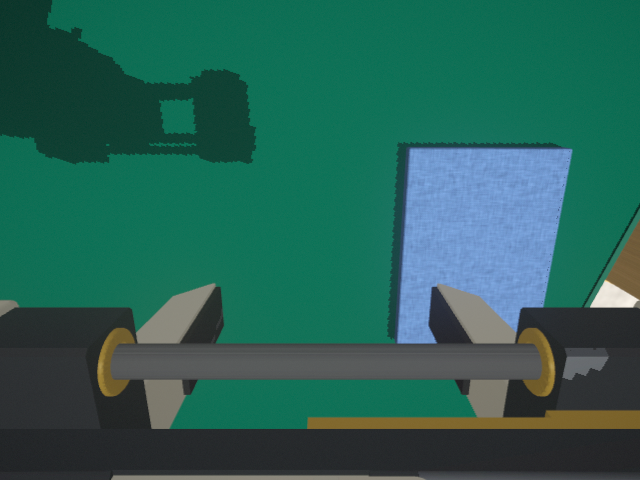

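```bash
cat > h.py <<'E'
import numpy as np,cv2
from plant import sensors,capture,bot
from scipy.spatial.transform import Rotation as Ro
np.set_printoptions(suppress=True,precision=3)
def K(c):
    f=c["frame"].shape[0]/2/np.tan(np.radians(c["vfov"])/2)
    return f
def pose():
    o=sensors.get_obs(); T=np.eye(4); T[:3,:3]=Ro.from_euler('xyz',o["tcp_rot"]).as_matrix(); T[:3,3]=o["tool_pos"]; return T
def cam(n):
    T=pose() if n=="wrist" else None
    c=capture(n)
    c["c2w"]= T@c["mount"] if n=="wrist" else np.linalg.inv(c["view"])
    return c
def ray(c,u,v):
    f=K(c); d=np.array([(u-c["cx"])/f,(v-c["cy"])/f,1.])
    return c["c2w"][:3,3], c["c2w"][:3,:3]@d
def onz(c,u,v,z):
    o,d=ray(c,u,v); return o+d*(z-o[2])/d[2]
def tri(rs):
    A=np.zeros((3,3));b=np.zeros(3)
    for o,d in rs:
        d=d/np.linalg.norm(d);P=np.eye(3)-np.outer(d,d);A+=P;b+=P@o
    p=np.linalg.solve(A,b)
    return p,[float(np.linalg.norm((np.eye(3)-np.outer(d,d)/(d@d))@(p-o))) for o,d in rs]
def proj(c,p):
    q=np.linalg.inv(c["c2w"])@np.append(p,1); f=K(c); return c["cx"]+f*q[0]/q[2],c["cy"]+f*q[1]/q[2]
def save(name,im,roi=None,s=1):
    if roi: x0,y0,x1,y1=roi; im=im[y0:y1,x0:x1]
    cv2.imwrite("pics/"+name+".png",cv2.resize(im,None,fx=s,fy=s,interpolation=cv2.INTER_CUBIC))
def tomove(p,yaw=None):
    "world target -> dx,dy,dz cm in current tool axes"
    T=pose(); return (T[:3,:3].T@(np.array(p)-T[:3,3]))/10
def jawyaw():
    y=pose()[:3,1]; return np.arctan2(y[1],y[0])
E
python3 - <<'E'
from h import *
c=cam("top"); save("topA",c["frame"],(200,90,400,300),3); save("topB",c["frame"],(440,215,560,335),4)
save("sceneA",cam("scene")["frame"],(230,200,450,360),3.5)
print(pose())
for n,(u,v) in dict(k1=(253,254),k2=(285,257),k3=(312,257),k4=(347,261)).items(): print(n,onz(c,u,v,50))
for n,(u,v) in dict(rfl=(459,314),rfr=(524,324)).items(): print(n,onz(c,u,v,35))
E
```

```text
[[  -0.       0.298   -0.955  156.547]
 [   0.001   -0.955   -0.298 -500.941]
 [  -1.      -0.001   -0.     226.418]
 [   0.       0.       0.       1.   ]]
k1 [513.515 124.831  50.   ]
k2 [507.56   59.772  50.   ]
k3 [507.726   4.946  50.   ]
k4 [499.745 -66.141  50.   ]
rfl [ 393.814 -294.044   35.   ]
rfr [ 373.985 -425.301   35.   ]
```

View pics/topA.png

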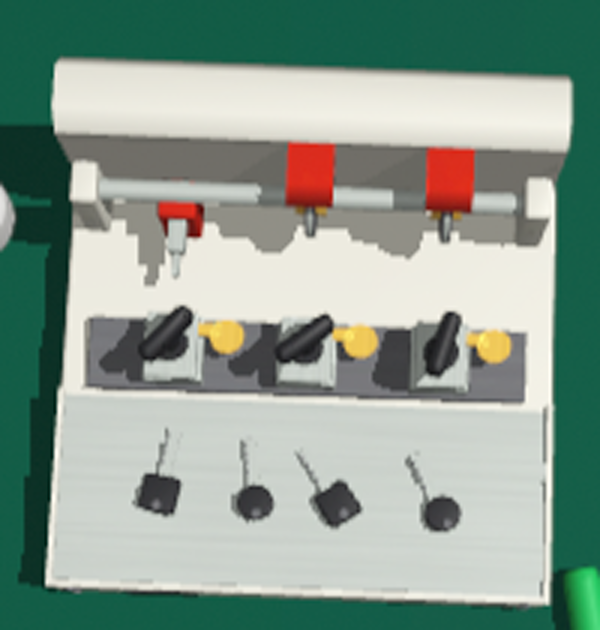

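View pics/topB.png

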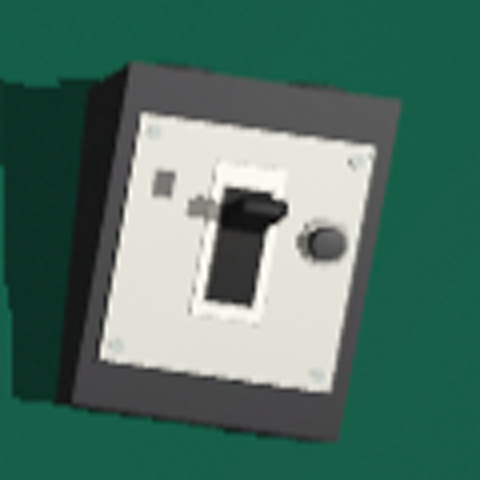

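View pics/sceneA.png

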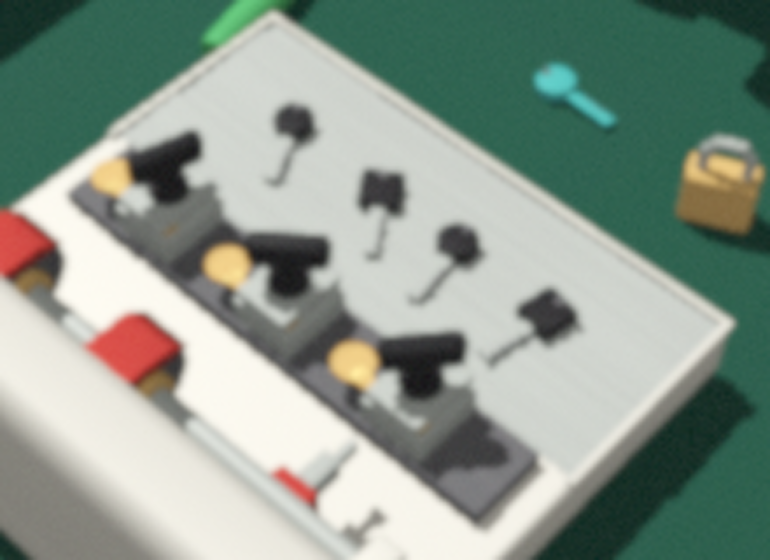

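Run:
```python
from h import *
s=cam("scene"); save("sceneB",s["frame"],(170,130,290,210),6)
c=cam("top")
# predict button/face from top at z~ 62
p=onz(c,521.5,275.75,63); print(p,proj(s,p))
```

```text
[ 469.358 -414.31    63.   ] (np.float64(210.4500024233143), np.float64(149.99445192773686))
```

View pics/sceneB.png

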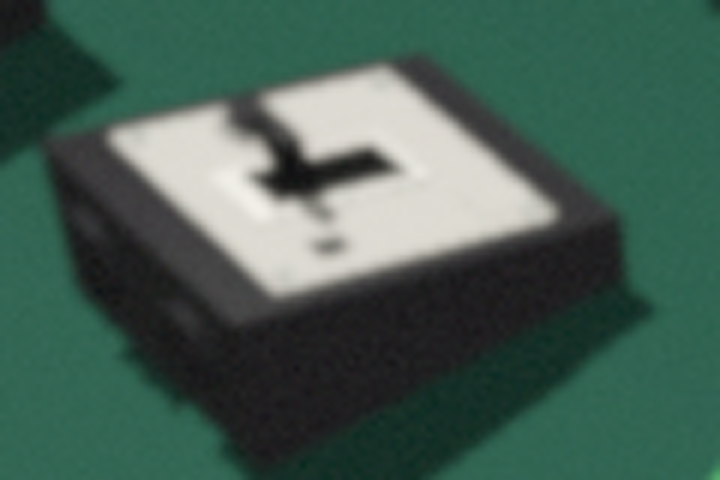

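Run:
```python
from h import *
print(tomove([466,-414,190]))
```

```text
[  3.66    0.921 -32.132]
```

```bash
python3 -m crank '[{"dx":1,"dy":0.2,"dz":-8,"spin":0.11},{"dx":1.5,"dy":0.3,"dz":-12,"spin":0.22},{"dx":2,"dy":0.4,"dz":-16,"spin":0.34},{"dx":2.5,"dy":0.6,"dz":-22,"spin":0.45},{"dx":3.6,"dy":0.9,"dz":-32.1,"spin":0.45},{"dx":3.6,"dy":0.9,"dz":-32.1,"spin":0.45},{"dx":3.6,"dy":0.9,"dz":-32.1,"spin":0.45},{"dx":3.6,"dy":0.9,"dz":-32.1,"spin":0.45},{"dx":3.6,"dy":0.9,"dz":-32.1,"spin":0.45},{"dx":3.6,"dy":0.9,"dz":-32.1,"spin":0.45},{"dx":3.6,"dy":0.9,"dz":-32.1,"spin":0.45}]' 0
python3 - <<'E'
from h import *
w=cam("wrist"); save("w1",w["frame"]); print(pose()); print(sensors.get_obs()["contact_force"])
E
```

```text
time: 1.27
tool_pos: [465.5, -413.8, 190.4]
tcp_rot: [-0.126, 1.57, 2.869]
contact_force: [-0.3, -0.4, 0.3]
grip_width: 23.5
[[  -0.001   -0.147   -0.989  464.904]
 [  -0.      -0.989    0.147 -414.312]
 [  -1.       0.       0.001  190.679]
 [   0.       0.       0.       1.   ]]
[-0.426 -0.017  0.198]
```

View pics/w1.png

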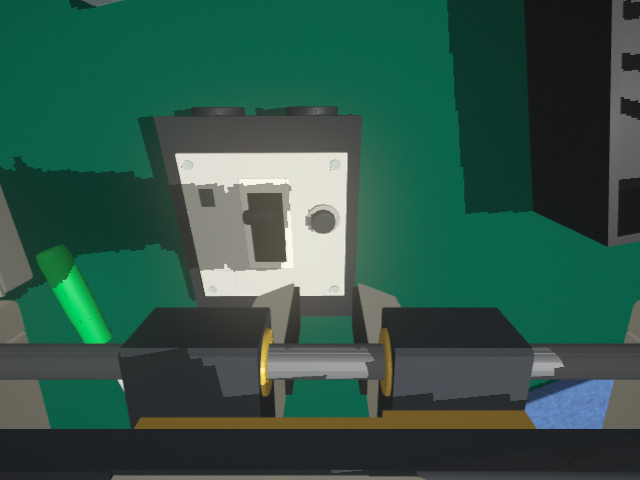

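Run:
```python
from h import *
w=cam("wrist");c=cam("top");s=cam("scene")
save("w1b",w["frame"],(130,90,380,320),3)
print(tri([ray(w,322,221),ray(c,521.5,275.75)]),tri([ray(w,322,221),ray(c,521.5,275.75),ray(s,210.8,148.3)]))
# face corners (screws) from wrist & top
for a,b in [((188,165),(478.3,248)),((335,165),(528.7,255.5)),((334,289),(519.3,308.8)),((213,290),(468.8,301.3))]:
    print(tri([ray(w,*a),ray(c,*b)]))
```

```text
(array([ 469.478, -411.936,   67.478]), [0.754045452169517, 0.7540454521695068]) (array([ 469.465, -411.738,   68.926]), [1.0012780437608837, 0.7104764674136269, 0.37207281336120945])
(array([ 524.235, -326.566,   73.565]), [0.6638818014813959, 0.663881801481317])
(array([ 509.37 , -426.91 ,   72.348]), [0.4739859551096686, 0.4739859551097561])
(array([ 404.621, -412.048,   47.053]), [0.6770354409199827, 0.6770354409199795])
(array([ 419.009, -311.458,   46.821]), [0.023144881654686825, 0.02314488165459034])
```

View pics/w1b.png

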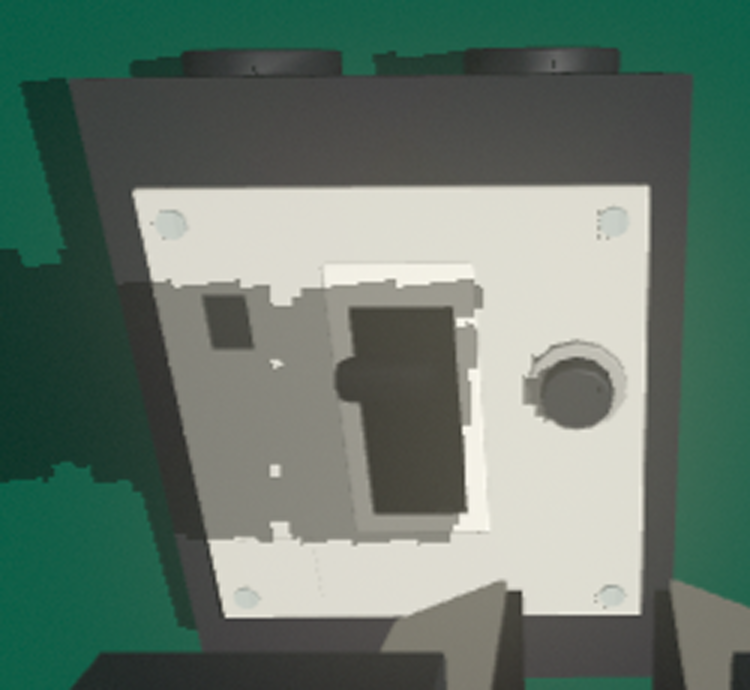

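```bash
python3 -c "
from h import *
print(tomove([467.5,-412,76]))"
python3 -m crank '[{"dx":3,"dy":-0.3,"dz":-0.2},{"dx":7,"dy":-0.3,"dz":-0.2},{"dx":10,"dy":-0.3,"dz":-0.2},{"dx":11.3,"dy":-0.3,"dz":-0.2},{"dx":11.3,"dy":-0.3,"dz":-0.2},{"dx":11.3,"dy":-0.3,"dz":-0.2}]' 0
python3 -c "
from h import *
print(tomove([467.5,-412,76]));print(sensors.get_obs()['contact_force'])"
```

```text
[11.517 -0.327 -0.249]
[11.517 -0.327 -0.249]
[ 0.486 -0.253  0.238]invalid input at $[0]: expected keys dx, dy, dz, spin
```

```bash
python3 -m crank '[{"dx":3,"dy":-0.3,"dz":-0.2,"spin":0},{"dx":7,"dy":-0.3,"dz":-0.2,"spin":0},{"dx":10,"dy":-0.3,"dz":-0.2,"spin":0},{"dx":11.3,"dy":-0.3,"dz":-0.2,"spin":0},{"dx":11.3,"dy":-0.3,"dz":-0.2,"spin":0},{"dx":11.3,"dy":-0.3,"dz":-0.2,"spin":0}]' 0
python3 -c "
from h import *
print(tomove([467.5,-412,76]));print(sensors.get_obs()['contact_force'])"
```

```text
time: 1.97
tool_pos: [467.4, -411.9, 77.8]
tcp_rot: [-0.561, 1.57, 2.432]
contact_force: [-0.1, 0.6, 0.6]
grip_width: 0.5
[ 0.184  0.007 -0.014]
[-0.131  0.573  0.613]
```

```bash
python3 -m crank '[{"dx":0.5,"dy":0,"dz":0,"spin":0},{"dx":0.9,"dy":0,"dz":0,"spin":0},{"dx":1.2,"dy":0,"dz":0,"spin":0},{"dx":1.2,"dy":0,"dz":0,"spin":0}]'
python3 - <<'E'
from h import *
c=cam("top"); save("t2",c["frame"],(440,215,560,335),4)
E
```

```text
time: 2.3
tool_pos: [468.9, -412.3, 66.9]
tcp_rot: [2.449, 1.567, -0.84]
contact_force: [2.0, -2.3, 3.7]
grip_width: 0.2
```

View pics/t2.png

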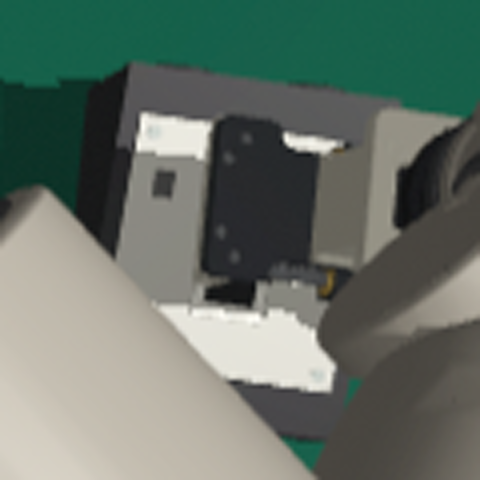

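```bash
python3 -m crank '[{"dx":0.25,"dy":0,"dz":0,"spin":0},{"dx":0.4,"dy":0,"dz":0,"spin":0},{"dx":0.4,"dy":0,"dz":0,"spin":0}]'
python3 - <<'E'
from h import *
save("s3",cam("scene")["frame"],(170,110,290,210),6)
E
```

```text
time: 2.6
tool_pos: [469.1, -412.2, 63.8]
tcp_rot: [2.465, 1.567, -0.823]
contact_force: [-0.3, 0.9, 11.0]
grip_width: 0.5
```

View pics/s3.png

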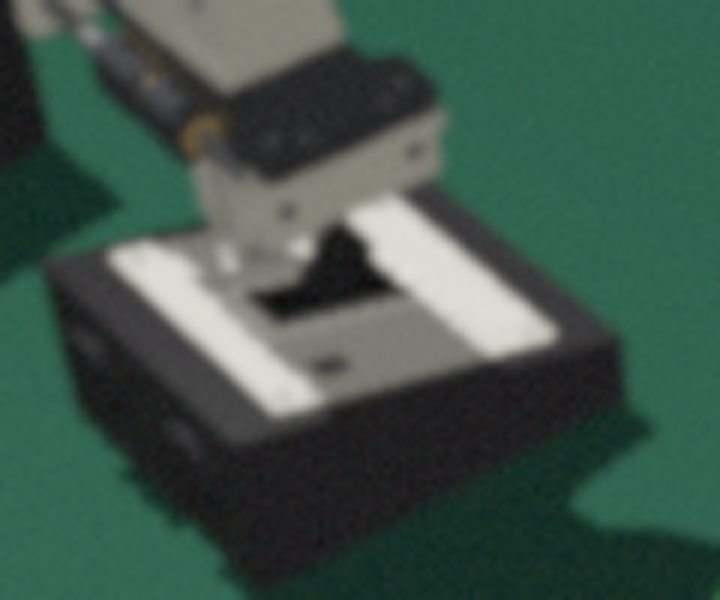

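```bash
python3 -m crank '[{"dx":-3,"dy":0,"dz":0,"spin":0},{"dx":-7,"dy":0,"dz":0,"spin":0},{"dx":-11,"dy":0,"dz":0,"spin":0},{"dx":-15,"dy":0,"dz":0,"spin":0},{"dx":-15,"dy":0,"dz":0,"spin":0}]' 100
python3 - <<'E'
from h import *
w=cam("wrist"); save("w4",w["frame"],(130,90,380,320),3)
c=cam("top"); save("t4",c["frame"],(440,215,560,335),4)
print(tomove([490,85,240]),tomove([490,-25,240]),jawyaw())
E
```

```text
time: 3.07
tool_pos: [470.1, -413.4, 220.5]
tcp_rot: [2.437, 1.557, -0.852]
contact_force: [1.9, -0.2, 0.3]
grip_width: 29.3
[ -2.77  -49.421   5.115] [ -2.749 -38.54    3.503] -1.7178530593018542
```

View pics/w4.png

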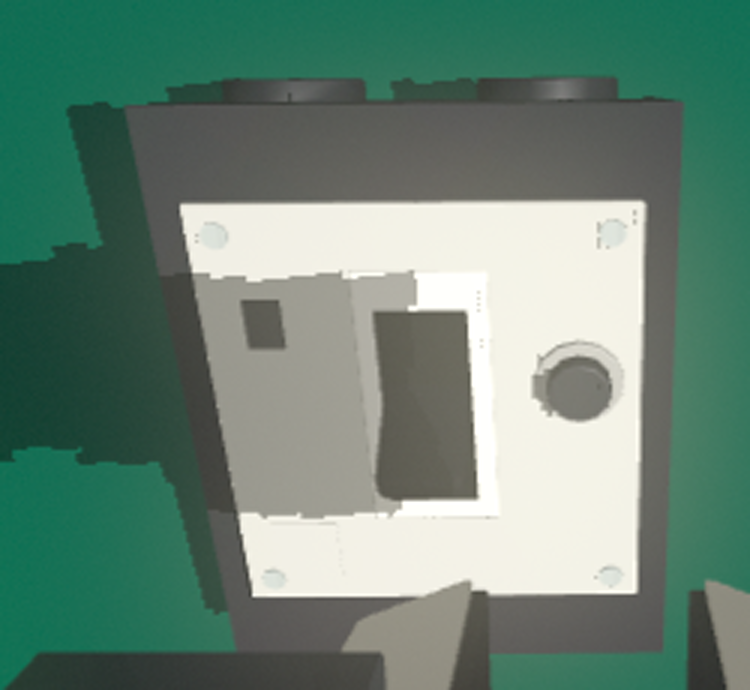

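```bash
python3 -c "
from h import *
print(tomove([530,60,240]))"
python3 -m crank '[{"dx":-1,"dy":-6,"dz":0,"spin":-0.03},{"dx":-2,"dy":-14,"dz":0,"spin":-0.06},{"dx":-2.5,"dy":-22,"dz":0.5,"spin":-0.09},{"dx":-2.5,"dy":-30,"dz":0.7,"spin":-0.1},{"dx":-2.5,"dy":-38,"dz":0.7,"spin":-0.1},{"dx":-2.5,"dy":-47.5,"dz":0.7,"spin":-0.1},{"dx":-2.5,"dy":-47.5,"dz":0.7,"spin":-0.1},{"dx":-2.5,"dy":-47.5,"dz":0.7,"spin":-0.1},{"dx":-2.5,"dy":-47.5,"dz":0.7,"spin":-0.1},{"dx":-2.5,"dy":-47.5,"dz":0.7,"spin":-0.1},{"dx":-2.5,"dy":-47.5,"dz":0.7,"spin":-0.1},{"dx":-2.5,"dy":-47.5,"dz":0.7,"spin":-0.1},{"dx":-2.5,"dy":-47.5,"dz":0.7,"spin":-0.1},{"dx":-2.5,"dy":-47.5,"dz":0.7,"spin":-0.1},{"dx":-2.5,"dy":-47.5,"dz":0.7,"spin":-0.1},{"dx":-2.5,"dy":-47.5,"dz":0.7,"spin":-0.1}]' 100
python3 - <<'E'
from h import *
w=cam("wrist"); save("w5",w["frame"]); print(pose())
import pickle; pickle.dump(w,open("w5.pkl","wb"))
E
```

```text
[ -2.759 -47.535   0.792]
time: 4.5
tool_pos: [530.4, 58.2, 235.9]
tcp_rot: [0.273, 1.569, -2.917]
contact_force: [0.8, 0.4, 0.9]
grip_width: 91.9
[[ -0.001  -0.049  -0.999 530.515]
 [ -0.     -0.999   0.049  58.154]
 [ -1.      0.      0.001 236.14 ]
 [  0.      0.      0.      1.   ]]
```

View pics/w5.png

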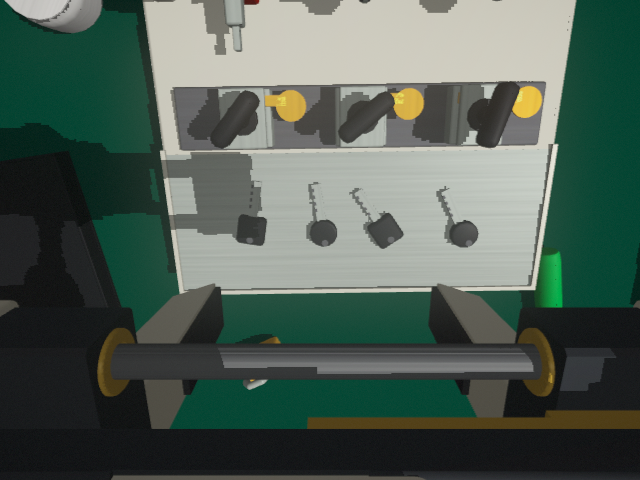

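```bash
cat > det.py <<'E'
from h import *
def heads(img,roi,thr=75,lo=60,hi=4000):
    x0,y0,x1,y1=roi; g=img[y0:y1,x0:x1].max(2)
    m=(g<thr).astype(np.uint8); m=cv2.morphologyEx(m,cv2.MORPH_OPEN,np.ones((3,3)))
    cs,_=cv2.findContours(m,cv2.RETR_EXTERNAL,cv2.CHAIN_APPROX_NONE); out=[]
    for c in cs:
        a=cv2.contourArea(c)
        if lo<a<hi:
            M=cv2.moments(c); r=cv2.minAreaRect(c)
            out.append((M["m10"]/M["m00"]+x0,M["m01"]/M["m00"]+y0,a,r[1],r[2]))
    return sorted(out)
E
python3 - <<'E'
from det import *
import pickle
w=pickle.load(open("w5.pkl","rb")); t=cam("top")
save("w5a",w["frame"],(150,70,570,300),1.9)
hw=heads(w["frame"],(180,190,540,285)); ht=heads(t["frame"],(222,225,380,285),lo=30)
for h in hw: print("w",np.array(h[:3]),h[3:])
for h in ht: print("t",np.array(h[:3]),h[3:])
if len(hw)==len(ht):
  for a,b in zip(hw,ht): print(tri([ray(w,*a[:2]),ray(t,*b[:2])]), onz(w,*a[:2],50))
E
```

```text
w [251.002 228.696 656.5  ] ((28.031850814819336, 27.659746170043945), 7.125016689300537)
w [320.813 232.819 349.   ] ((22.687061309814453, 23.344655990600586), 80.53767395019531)
w [378.757 231.247 338.5  ] ((20.234161376953125, 34.41232681274414), 4.085616588592529)
w [455.637 236.552 142.5  ] ((22.775402069091797, 11.840792655944824), 64.98310089111328)
t [229.65  232.987 196.   ] ((15.0, 19.0), 90.0)
t [252.494 253.034  92.5  ] ((11.641709327697754, 11.156637191772461), 14.03624439239502)
t [268.722 229.037  54.   ] ((4.0, 22.0), 90.0)
t [288.409 255.707 132.5  ] ((14.0, 17.0), 90.0)
t [317.118 239.671  69.   ] ((10.0, 11.0), 90.0)
t [345.516 260.112  52.   ] ((9.0, 8.0), 90.0)
```

View pics/w5a.png

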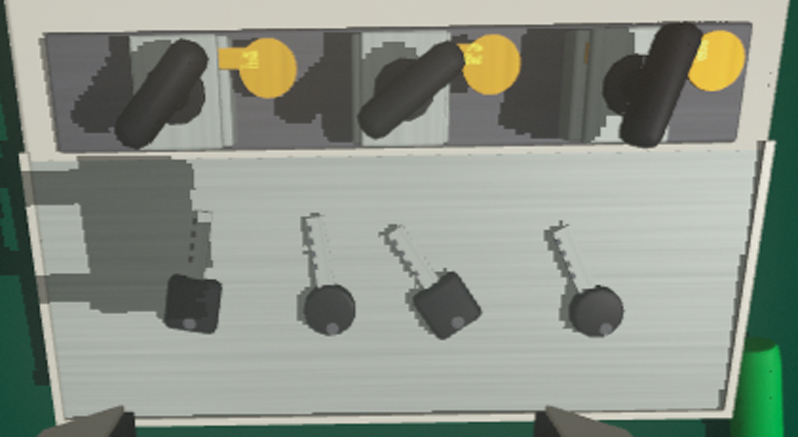

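```bash
cat > k.py <<'E'
from h import *
import pickle
def keysfrom(w,rows):
    for n,h,b in rows:
        p=onz(w,*h,53);q=onz(w,*b,47.5)
        a=np.arctan2(q[1]-p[1],q[0]-p[0]); print(n,p[:2],"blade deg",np.degrees(a),"len",np.hypot(*(q-p)[:2]))
E
python3 - <<'E'
from k import *
w=pickle.load(open("w5.pkl","rb")); t=cam("top")
W=[("k1",(251.6,230),(257.4,181.6)),("k2",(323.2,233.2),(314.7,183.7)),("k3",(385.3,231),(357.4,191)),("k4",(463.2,233.7),(443.2,191))]
T=[(252.7,255),(284.3,257.3),(312.3,258),(347,261.3)]
keysfrom(w,W)
for a,b in zip(W,T): print(tri([ray(w,*a[1]),ray(t,*b)]))
# deck corners in w5
cr=lambda x,y:(150+x/1.9,70+y/1.9)
for p in [(22,153),(62,423),(727,415),(765,143)]: print("deck",onz(w,*cr(*p),48))
save("t5",t["frame"],(60,190,240,350),4)
for n,a,b in [("c1",(133,137),(190,50)),("c2",(373,130),(450,52)),("c3",(643,137),(683,34))]:
    p,q=onz(w,*cr(*a),115),onz(w,*cr(*b),115); d=q-p; print(n,(p+q)/2,np.degrees(np.arctan2(d[1],d[0])),np.hypot(*d[:2]))
E
```

```text
k1 [513.793 126.495] blade deg -11.500808313198428 len 43.23875318245595
k2 [507.628  62.392] blade deg 6.80149905501504 len 44.522669449263205
k3 [506.948   6.498] blade deg 33.03922735127343 len 43.589746586790824
k4 [500.953 -63.644] blade deg 24.870731425975542 len 42.77239310321246
(array([512.034, 126.71 ,  47.305]), [0.9703301784212245, 0.9703301784212047])
(array([506.852,  61.812,  50.197]), [0.6424738128321447, 0.6424738128321427])
(array([505.684,   5.069,  48.084]), [0.7652778382949527, 0.7652778382949758])
(array([499.278, -65.983,  47.248]), [0.38018626578044157, 0.380186265780334])
deck [586.925 197.13   48.   ]
deck [453.21  200.219  48.   ]
deck [ 441.106 -134.793   48.   ]
deck [ 574.928 -137.334   48.   ]
c1 [609.602 116.719 115.   ] -39.7762694212216 37.122946455514835
c2 [606.149  27.904 115.   ] -47.80699985413982 37.539983088075395
c3 [603.499 -61.332 115.   ] -18.15570121320977 36.209755490554855
```

View pics/t5.png

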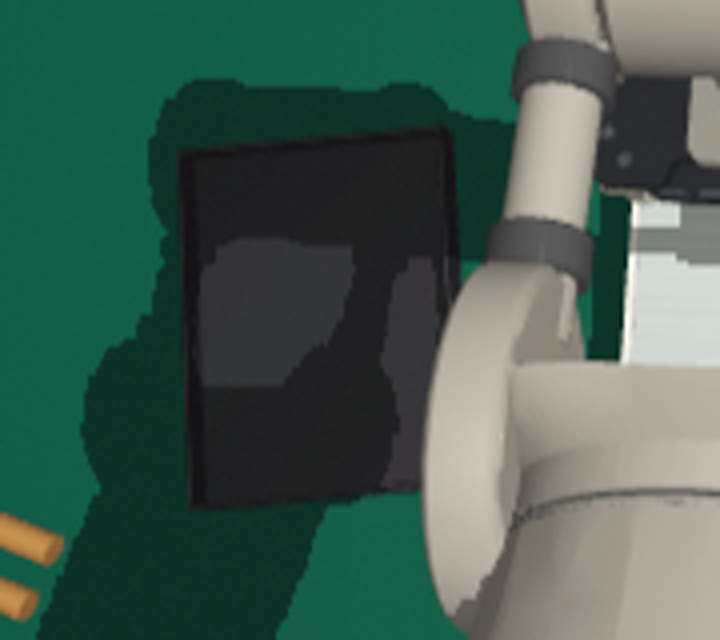

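```bash
python3 -c "
from h import *
t=cam('top')
for p in [(105,228.2),(172.5,222),(108.8,317),(177,313)]: print(onz(t,*p,22))
print(tomove([513,126.6,70]),sensors.get_obs()['joint_positions'])"
python3 -m crank '[{"dx":3,"dy":-1.6,"dz":0.4,"spin":0.08},{"dx":6.5,"dy":-3.5,"dz":0.8,"spin":0.15},{"dx":10,"dy":-5.5,"dz":1.2,"spin":0.15},{"dx":13.5,"dy":-6.7,"dz":1.4,"spin":0.15},{"dx":16,"dy":-6.7,"dz":1.4,"spin":0.15},{"dx":16.5,"dy":-6.7,"dz":1.4,"spin":0.15},{"dx":16.5,"dy":-6.7,"dz":1.4,"spin":0.15},{"dx":16.5,"dy":-6.7,"dz":1.4,"spin":0.15}]' 48
python3 -c "
from h import *
w=cam('wrist'); save('w6',w['frame']); print(tomove([513,126.6,47]),np.degrees(jawyaw()))"
```

```text
[571.32  440.278  22.   ]
[585.107 299.417  22.   ]
[386.444 420.265  22.   ]
[394.873 281.414  22.   ]
[16.661 -6.717  2.105] [-0.034  0.351  1.483 -0.     1.308  1.586]
time: 5.37
tool_pos: [521.1, 126.6, 72.9]
tcp_rot: [-2.941, 1.569, 0.003]
contact_force: [-0.3, 0.6, 1.1]
grip_width: 45.4
[2.647 0.177 0.841] -101.35251692434008
```

View pics/w6.png

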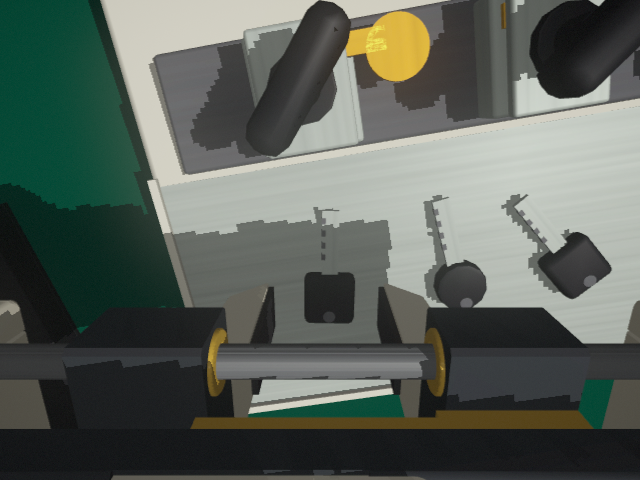

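```bash
python3 -c "
from h import *
w=cam('wrist'); p=onz(w,330,295,54); print(p,tomove([p[0],p[1],47]))"
```

```text
[516.311 126.407  54.   ] [2.67  0.136 0.522]
```

```bash
python3 -m crank '[{"dx":1.3,"dy":0.15,"dz":0.65,"spin":0},{"dx":2.5,"dy":0.15,"dz":0.65,"spin":0},{"dx":2.5,"dy":0.15,"dz":0.65,"spin":0},{"dx":2.5,"dy":0.15,"dz":0.65,"spin":0}]' 48
python3 -m crank '[{"dx":0,"dy":0,"dz":0,"spin":0},{"dx":0,"dy":0,"dz":0,"spin":0},{"dx":0,"dy":0,"dz":0,"spin":0},{"dx":0,"dy":0,"dz":0,"spin":0},{"dx":0,"dy":0,"dz":0,"spin":0}]' 0
```

```text
time: 5.8
tool_pos: [514.0, 126.7, 47.8]
tcp_rot: [-2.911, 1.569, 0.033]
contact_force: [0.3, 0.1, -0.2]
grip_width: 44.0
time: 6.22
tool_pos: [513.9, 126.9, 47.4]
tcp_rot: [-3.009, 1.569, -0.064]
contact_force: [-1.5, -1.0, 6.0]
grip_width: 24.9
```

```bash
python3 -c "
from h import *
print(tomove([507.2,384.6,100]))"
python3 -m crank '[{"dx":-2,"dy":0,"dz":0,"spin":0},{"dx":-5,"dy":0,"dz":0,"spin":0},{"dx":-7.5,"dy":-2,"dz":0,"spin":-0.1},{"dx":-7.5,"dy":-6,"dz":0,"spin":-0.2},{"dx":-7.5,"dy":-10,"dz":0,"spin":-0.3},{"dx":-7.5,"dy":-14,"dz":0,"spin":-0.3},{"dx":-7.5,"dy":-18,"dz":0,"spin":-0.3}]' 0
python3 -c "
from h import *
print(tomove([507.2,384.6,26]),np.degrees(jawyaw()))"
```

```text
[ -5.263 -25.14    5.692]
time: 6.8
tool_pos: [548.6, 305.2, 122.0]
tcp_rot: [3.035, 1.571, -0.004]
contact_force: [1.7, -1.2, -1.6]
grip_width: 24.8
[ 9.595 -8.324  3.31 ] -84.10991992932567
```

```bash
python3 -m crank '[{"dx":0,"dy":-4,"dz":1.5,"spin":0},{"dx":2,"dy":-8.3,"dz":3.3,"spin":0},{"dx":6,"dy":-8.3,"dz":3.3,"spin":0},{"dx":9.4,"dy":-8.3,"dz":3.3,"spin":0},{"dx":9.4,"dy":-8.3,"dz":3.3,"spin":0},{"dx":9.4,"dy":-8.3,"dz":3.3,"spin":0}]' 0
python3 -m crank '[{"dx":0.3,"dy":0,"dz":0,"spin":0},{"dx":0.3,"dy":0,"dz":0,"spin":0},{"dx":0.3,"dy":0,"dz":0,"spin":0},{"dx":0.3,"dy":0,"dz":0,"spin":0}]' 50
python3 -c "
from h import *
w=cam('wrist'); save('w7',w['frame']); print(tomove([530,30,240]),np.degrees(jawyaw()),pose()[:3,3])"
```

```text
time: 7.3
tool_pos: [505.9, 381.9, 26.0]
tcp_rot: [0.46, 1.566, -2.578]
contact_force: [0.4, 0.3, 1.0]
grip_width: 24.6
time: 7.63
tool_pos: [508.5, 382.7, 26.7]
tcp_rot: [-2.749, 1.568, 0.494]
contact_force: [1.3, 0.1, -0.0]
grip_width: 44.6
[-21.409  35.283   1.379] -84.15123485372418 [508.252 382.669  26.297]
```

View pics/w7.png

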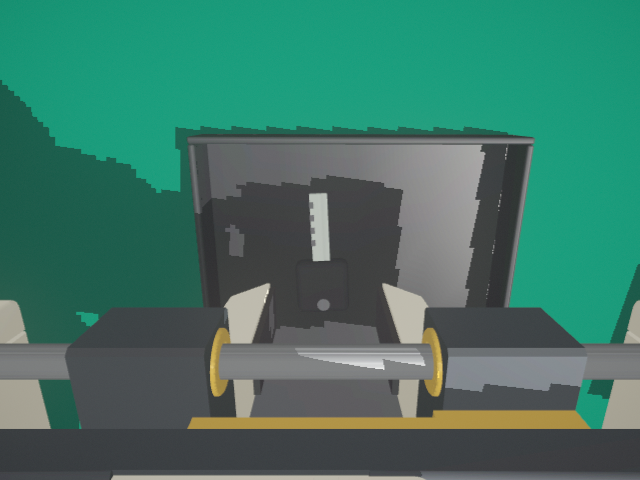

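```bash
python3 -c "
from h import *
print(tomove([512,62,110]))"
python3 -m crank '[{"dx":-3,"dy":0,"dz":0,"spin":0},{"dx":-7,"dy":0,"dz":0,"spin":0},{"dx":-9,"dy":3,"dz":1,"spin":0},{"dx":-9,"dy":8,"dz":2,"spin":0},{"dx":-9,"dy":14,"dz":2.8,"spin":0},{"dx":-9,"dy":20,"dz":2.8,"spin":0},{"dx":-8.4,"dy":26,"dz":2.8,"spin":0},{"dx":-8.4,"dy":31.8,"dz":2.8,"spin":0},{"dx":-8.4,"dy":31.8,"dz":2.8,"spin":0},{"dx":-8.4,"dy":31.8,"dz":2.8,"spin":0},{"dx":-8.4,"dy":31.8,"dz":2.8,"spin":0},{"dx":-8.4,"dy":31.8,"dz":2.8,"spin":0}]' 42
python3 -c "
from h import *
w=cam('wrist'); save('w8',w['frame']); print(np.degrees(jawyaw()),pose()[:3,3])"
```

```text
[-8.409 31.93   2.875]
time: 8.68
tool_pos: [512.5, 61.3, 109.4]
tcp_rot: [3.044, 1.57, 0.001]
contact_force: [-0.4, 0.4, -0.6]
grip_width: 38.7
-84.25262585644948 [512.344  62.845 109.33 ]
```

View pics/w8.png

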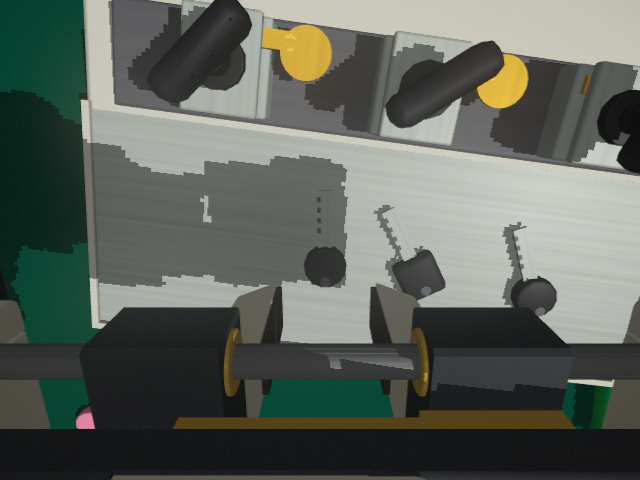

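```bash
python3 -c "
from h import *
w=cam('wrist'); p=onz(w,325,266,54); print(p,tomove([p[0]-1,p[1],47]))"
```

```text
[508.618  63.923  54.   ] [ 6.219 -0.053  0.454]
```

```bash
python3 -m crank '[{"dx":2.5,"dy":0,"dz":0.3,"spin":0},{"dx":5,"dy":0,"dz":0.5,"spin":0},{"dx":6.2,"dy":0,"dz":0.5,"spin":0},{"dx":6.2,"dy":0,"dz":0.5,"spin":0},{"dx":6.2,"dy":0,"dz":0.5,"spin":0}]' 38
python3 -m crank '[{"dx":0,"dy":0,"dz":0,"spin":0},{"dx":0,"dy":0,"dz":0,"spin":0},{"dx":0,"dy":0,"dz":0,"spin":0},{"dx":0,"dy":0,"dz":0,"spin":0},{"dx":0,"dy":0,"dz":0,"spin":0}]' 0
python3 -c "
from h import *
print(tomove([511.4,340.8,120]),np.degrees(jawyaw()))"
```

```text
time: 9.2
tool_pos: [506.8, 64.8, 46.7]
tcp_rot: [-0.505, 1.57, 2.742]
contact_force: [-0.2, 0.1, -0.1]
grip_width: 34.7
time: 9.62
tool_pos: [507.2, 63.2, 46.9]
tcp_rot: [-3.083, 1.57, 0.162]
contact_force: [-0.4, 0.5, 1.1]
grip_width: 23.2
[ -7.31  -27.574  -3.274] -84.10129904318033
```

```bash
python3 -m crank '[{"dx":-2,"dy":0,"dz":0,"spin":0},{"dx":-5,"dy":0,"dz":0,"spin":0},{"dx":-7.4,"dy":-3,"dz":-0.5,"spin":0},{"dx":-7.4,"dy":-7,"dz":-1,"spin":0},{"dx":-7.4,"dy":-11,"dz":-1.5,"spin":0},{"dx":-7.4,"dy":-15,"dz":-2,"spin":0},{"dx":-7.4,"dy":-19,"dz":-2.5,"spin":0},{"dx":-7.4,"dy":-23,"dz":-3,"spin":0},{"dx":-7.4,"dy":-27.6,"dz":-3.2,"spin":0},{"dx":-7.4,"dy":-27.6,"dz":-3.2,"spin":0},{"dx":-7.4,"dy":-27.6,"dz":-3.2,"spin":0}]' 0
python3 -c "
from h import *
print(tomove([511.4,340.8,24]),np.degrees(jawyaw()))
w=cam('wrist'); save('w9',w['frame'])"
```

```text
time: 10.53
tool_pos: [509.7, 343.0, 120.1]
tcp_rot: [0.299, 1.57, -2.736]
contact_force: [-0.1, -0.9, -0.6]
grip_width: 23.9
[ 9.613  0.234 -0.152] -83.88543327037155
```

View pics/w9.png

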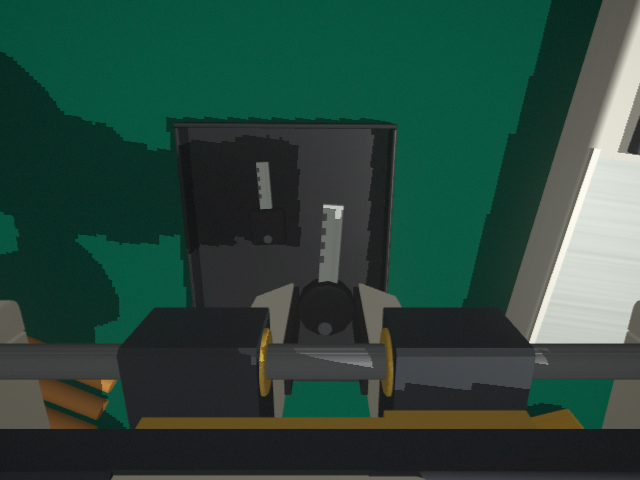

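```bash
python3 -m crank '[{"dx":3,"dy":0.2,"dz":-0.1,"spin":0},{"dx":6.5,"dy":0.2,"dz":-0.1,"spin":0},{"dx":9.6,"dy":0.2,"dz":-0.1,"spin":0},{"dx":9.6,"dy":0.2,"dz":-0.1,"spin":0},{"dx":9.6,"dy":0.2,"dz":-0.1,"spin":0}]' 0
python3 -m crank '[{"dx":0,"dy":0,"dz":0,"spin":0},{"dx":0,"dy":0,"dz":0,"spin":0},{"dx":0,"dy":0,"dz":0,"spin":0}]' 45
python3 -c "
from h import *
print(tomove([512,8,110]))"
```

```text
time: 11.0
tool_pos: [511.3, 336.7, 23.8]
tcp_rot: [0.447, 1.567, -2.594]
contact_force: [0.1, -0.3, 1.4]
grip_width: 23.5
time: 11.25
tool_pos: [513.1, 339.2, 27.0]
tcp_rot: [-2.816, 1.567, 0.428]
contact_force: [0.6, -0.7, 0.1]
grip_width: 38.2
[-8.35  32.921  3.471]
```

```bash
python3 -m crank '[{"dx":-3,"dy":0,"dz":0,"spin":0},{"dx":-7,"dy":0,"dz":0,"spin":0},{"dx":-9,"dy":3,"dz":1,"spin":0},{"dx":-9,"dy":8,"dz":2,"spin":0},{"dx":-9,"dy":14,"dz":3,"spin":-0.1},{"dx":-9,"dy":20,"dz":3.4,"spin":-0.2},{"dx":-8.4,"dy":26,"dz":3.4,"spin":-0.3},{"dx":-8.4,"dy":32.8,"dz":3.4,"spin":-0.4},{"dx":-8.4,"dy":32.8,"dz":3.4,"spin":-0.47},{"dx":-8.4,"dy":32.8,"dz":3.4,"spin":-0.47},{"dx":-8.4,"dy":32.8,"dz":3.4,"spin":-0.47},{"dx":-8.4,"dy":32.8,"dz":3.4,"spin":-0.47}]' 42
python3 -c "
from h import *
w=cam('wrist'); save('w10',w['frame']); print(np.degrees(jawyaw()),pose()[:3,3])"
```

```text
time: 12.25
tool_pos: [512.4, 6.4, 109.9]
tcp_rot: [2.306, 1.568, -0.268]
contact_force: [-0.7, 0.7, 0.7]
grip_width: 38.5
-57.35693709367854 [512.08    8.34  109.741]
```

View pics/w10.png

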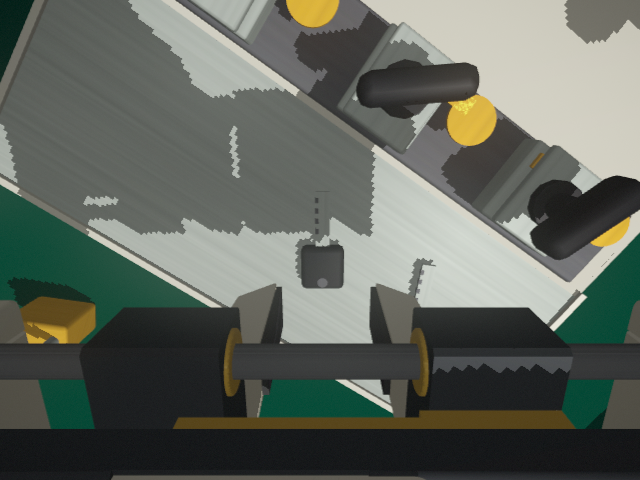

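```bash
python3 -c "
from h import *
w=cam('wrist'); p=onz(w,322.5,265,54); print(p,tomove([p[0]-0.5,p[1]-0.5,47]))"
```

```text
[508.289   9.445  54.   ] [ 6.25  -0.169  0.381]
```

```bash
python3 -m crank '[{"dx":2.5,"dy":-0.15,"dz":0.3,"spin":0},{"dx":5,"dy":-0.15,"dz":0.45,"spin":0},{"dx":6.2,"dy":-0.15,"dz":0.45,"spin":0},{"dx":6.2,"dy":-0.15,"dz":0.45,"spin":0},{"dx":6.2,"dy":-0.15,"dz":0.45,"spin":0}]' 44
python3 -m crank '[{"dx":0,"dy":0,"dz":0,"spin":0},{"dx":0,"dy":0,"dz":0,"spin":0},{"dx":0,"dy":0,"dz":0,"spin":0},{"dx":0,"dy":0,"dz":0,"spin":0},{"dx":0,"dy":0,"dz":0,"spin":0}]' 0
python3 -m crank '[{"dx":-2,"dy":0,"dz":0,"spin":0.05},{"dx":-5,"dy":0,"dz":0,"spin":0.1},{"dx":-7.4,"dy":0,"dz":0,"spin":0.2},{"dx":-7.4,"dy":0,"dz":0,"spin":0.3},{"dx":-7.4,"dy":0,"dz":0,"spin":0.4},{"dx":-7.4,"dy":0,"dz":0,"spin":0.47},{"dx":-7.4,"dy":0,"dz":0,"spin":0.47}]' 0
python3 -c "
from h import *
print(tomove([427.6,376.9,120]),np.degrees(jawyaw()))"
```

```text
time: 12.77
tool_pos: [506.8, 10.1, 46.8]
tcp_rot: [-1.4, 1.57, 2.317]
contact_force: [-0.8, -0.1, -0.2]
grip_width: 40.1
time: 13.18
tool_pos: [507.2, 8.2, 47.0]
tcp_rot: [2.672, 1.57, 0.103]
contact_force: [-0.4, 0.7, 3.6]
grip_width: 24.8
time: 13.77
tool_pos: [506.9, 7.8, 120.8]
tcp_rot: [1.799, 1.571, -1.243]
contact_force: [-0.0, -0.3, 0.0]
grip_width: 24.4
[  0.075 -37.516   4.201] -84.26617558889164
```

```bash
python3 -m crank '[{"dx":0,"dy":-3,"dz":0.3,"spin":0},{"dx":0,"dy":-7,"dz":0.8,"spin":0},{"dx":0,"dy":-11,"dz":1.2,"spin":0},{"dx":0,"dy":-15,"dz":1.7,"spin":0},{"dx":0,"dy":-19,"dz":2.1,"spin":0},{"dx":0,"dy":-23,"dz":2.6,"spin":0},{"dx":0,"dy":-27,"dz":3,"spin":0},{"dx":0,"dy":-31,"dz":3.5,"spin":0},{"dx":0,"dy":-35,"dz":4,"spin":0},{"dx":0,"dy":-37.4,"dz":4.2,"spin":0},{"dx":0,"dy":-37.4,"dz":4.2,"spin":0},{"dx":0,"dy":-37.4,"dz":4.2,"spin":0},{"dx":0,"dy":-37.4,"dz":4.2,"spin":0}]' 0
python3 -c "
from h import *
print(tomove([427.6,376.9,24]),np.degrees(jawyaw()))
w=cam('wrist'); save('w11',w['frame'])"
```

```text
time: 14.85
tool_pos: [426.7, 374.9, 120.3]
tcp_rot: [0.897, 1.569, -2.141]
contact_force: [-0.4, 0.6, -0.2]
grip_width: 24.5
[ 9.627 -0.204 -0.116] -84.03092935165486
```

View pics/w11.png

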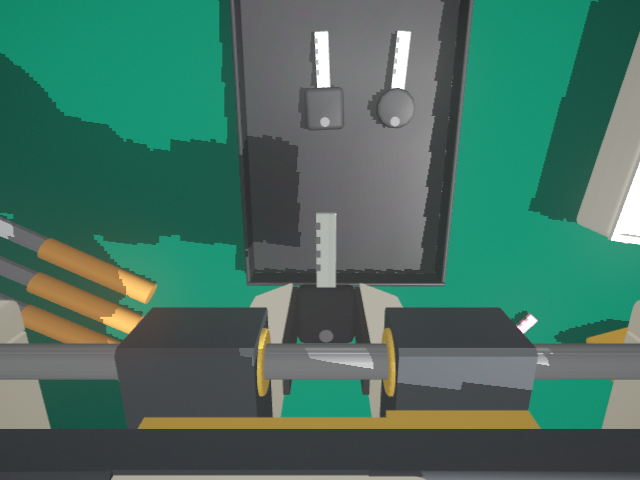

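```bash
python3 -c "
from h import *
w=cam('wrist')
for p in [(246,284),(444,284)]: print(onz(w,*p,22))
print(onz(w,325,109,13),onz(w,396,109,13))"
python3 -m crank '[{"dx":3,"dy":-0.2,"dz":-0.5,"spin":0},{"dx":6.5,"dy":-0.2,"dz":-0.5,"spin":0},{"dx":9.6,"dy":-0.2,"dz":-0.5,"spin":0},{"dx":9.6,"dy":-0.2,"dz":-0.5,"spin":0},{"dx":9.6,"dy":-0.2,"dz":-0.5,"spin":0}]' 0
```

```text
[386.947 427.859  22.   ]
[401.224 288.711  22.   ]
[509.69  384.362  13.   ] [514.34  339.249  13.   ]
time: 15.37
tool_pos: [431.3, 376.6, 23.9]
tcp_rot: [0.524, 1.567, -2.516]
contact_force: [-0.5, 0.3, 0.7]
grip_width: 24.7
```

```bash
python3 -m crank '[{"dx":0,"dy":0,"dz":0,"spin":0},{"dx":0,"dy":0,"dz":0,"spin":0},{"dx":0,"dy":0,"dz":0,"spin":0},{"dx":0,"dy":0,"dz":0,"spin":0}]' 48
python3 -c "
from h import *
print(tomove([507,-64,110]))"
python3 -m crank '[{"dx":-3,"dy":0,"dz":0,"spin":0},{"dx":-7,"dy":0,"dz":0,"spin":0},{"dx":-11,"dy":0,"dz":0,"spin":0},{"dx":-11,"dy":4,"dz":0,"spin":0}]'
```

```text
time: 15.7
tool_pos: [432.4, 378.6, 26.4]
tcp_rot: [-2.682, 1.568, 0.562]
contact_force: [0.5, -0.5, -0.1]
grip_width: 43.0
[-8.414 44.784 -2.895]
time: 16.03
tool_pos: [439.6, 345.2, 143.7]
tcp_rot: [-2.619, 1.552, 0.631]
contact_force: [1.8, 0.0, 1.3]
grip_width: 44.0
```

```bash
python3 -c "
from h import *
print(tomove([507,-64,110]))"
python3 -m crank '[{"dx":0,"dy":5,"dz":-0.5,"spin":0},{"dx":0,"dy":9,"dz":-1,"spin":0},{"dx":0,"dy":13,"dz":-1.5,"spin":0},{"dx":0,"dy":17,"dz":-2,"spin":0},{"dx":1,"dy":21,"dz":-2.5,"spin":-0.05},{"dx":2,"dy":25,"dz":-2.8,"spin":-0.1},{"dx":3,"dy":29,"dz":-2.8,"spin":-0.2},{"dx":3,"dy":33,"dz":-2.8,"spin":-0.25},{"dx":3,"dy":37,"dz":-2.8,"spin":-0.33},{"dx":3,"dy":41,"dz":-2.8,"spin":-0.33},{"dx":3,"dy":41,"dz":-2.8,"spin":-0.33},{"dx":3,"dy":41,"dz":-2.8,"spin":-0.33},{"dx":3,"dy":41,"dz":-2.8,"spin":-0.33},{"dx":3,"dy":41,"dz":-2.8,"spin":-0.33},{"dx":3,"dy":41,"dz":-2.8,"spin":-0.33}]'
python3 -c "
from h import *
w=cam('wrist'); save('w12',w['frame']); print(np.degrees(jawyaw()),pose()[:3,3])"
```

```text
[ 3.017 41.438 -2.249]
time: 17.28
tool_pos: [505.6, -65.1, 104.9]
tcp_rot: [3.025, 1.571, 0.318]
contact_force: [-0.0, 0.7, 0.3]
grip_width: 43.9
-65.07441790230476 [505.617 -65.167 104.9  ]
```

View pics/w12.png

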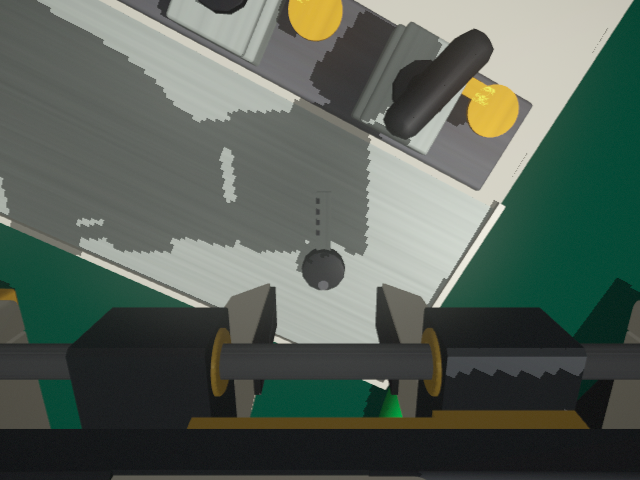

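```bash
python3 -c "
from h import *
w=cam('wrist'); p=onz(w,323,268.5,54); print(p,tomove([p[0]-0.5,p[1]-0.5,47]))"
```

```text
[501.699 -64.019  54.   ] [ 5.787 -0.259  0.372]
```

```bash
python3 -m crank '[{"dx":2.5,"dy":-0.15,"dz":0.3,"spin":0},{"dx":4.8,"dy":-0.15,"dz":0.4,"spin":0},{"dx":5.7,"dy":-0.15,"dz":0.4,"spin":0},{"dx":5.7,"dy":-0.15,"dz":0.4,"spin":0},{"dx":5.7,"dy":-0.15,"dz":0.4,"spin":0}]' 44
python3 -m crank '[{"dx":0,"dy":0,"dz":0,"spin":0},{"dx":0,"dy":0,"dz":0,"spin":0},{"dx":0,"dy":0,"dz":0,"spin":0},{"dx":0,"dy":0,"dz":0,"spin":0},{"dx":0,"dy":0,"dz":0,"spin":0}]' 0
python3 -m crank '[{"dx":-2,"dy":0,"dz":0,"spin":0.05},{"dx":-5,"dy":0,"dz":0,"spin":0.1},{"dx":-7.4,"dy":0,"dz":0,"spin":0.2},{"dx":-7.4,"dy":0,"dz":0,"spin":0.33},{"dx":-7.4,"dy":0,"dz":0,"spin":0.33},{"dx":-7.4,"dy":0,"dz":0,"spin":0.33}]' 0
python3 -c "
from h import *
print(tomove([431.8,333.1,125]),np.degrees(jawyaw()))"
```

```text
time: 17.8
tool_pos: [501.4, -66.4, 47.6]
tcp_rot: [-0.635, 1.57, 2.94]
contact_force: [0.5, 0.1, 0.6]
grip_width: 40.2
time: 18.22
tool_pos: [501.8, -66.9, 48.2]
tcp_rot: [2.503, 1.57, -0.206]
contact_force: [0.5, 1.0, 3.3]
grip_width: 22.9
time: 18.72
tool_pos: [501.0, -66.9, 121.5]
tcp_rot: [-0.144, 1.57, 3.104]
contact_force: [-0.4, 0.6, -1.0]
grip_width: 23.7
[ -0.342 -40.504   2.655] -83.93253676311737
```

```bash
python3 -m crank '[{"dx":0,"dy":-3,"dz":0.2,"spin":0},{"dx":0,"dy":-7,"dz":0.5,"spin":0},{"dx":0,"dy":-11,"dz":0.8,"spin":0},{"dx":0,"dy":-15,"dz":1,"spin":0},{"dx":0,"dy":-19,"dz":1.3,"spin":0},{"dx":0,"dy":-23,"dz":1.5,"spin":0},{"dx":0,"dy":-27,"dz":1.8,"spin":0},{"dx":0,"dy":-31,"dz":2.1,"spin":0},{"dx":0,"dy":-35,"dz":2.4,"spin":0},{"dx":0,"dy":-39,"dz":2.6,"spin":0},{"dx":0,"dy":-40.4,"dz":2.6,"spin":0},{"dx":0,"dy":-40.4,"dz":2.6,"spin":0},{"dx":0,"dy":-40.4,"dz":2.6,"spin":0},{"dx":0,"dy":-40.4,"dz":2.6,"spin":0}]' 0
python3 -c "
from h import *
print(tomove([431.8,333.1,24]),np.degrees(jawyaw()))
w=cam('wrist'); save('w13',w['frame'])"
```

```text
time: 19.88
tool_pos: [433.9, 330.8, 120.9]
tcp_rot: [0.676, 1.569, -2.362]
contact_force: [0.7, -0.6, -1.0]
grip_width: 23.5
[ 9.687 -0.261  0.168] -84.06672959858486
```

View pics/w13.png

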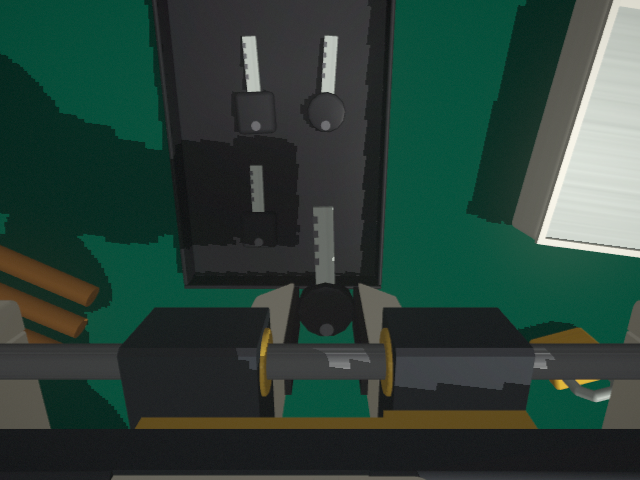

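```bash
python3 -m crank '[{"dx":3,"dy":-0.2,"dz":0,"spin":0},{"dx":6.5,"dy":-0.2,"dz":0,"spin":0},{"dx":9.6,"dy":-0.2,"dz":0,"spin":0},{"dx":9.6,"dy":-0.2,"dz":0,"spin":0},{"dx":9.6,"dy":-0.2,"dz":0,"spin":0}]' 0
python3 -m crank '[{"dx":0,"dy":0,"dz":0,"spin":0},{"dx":0,"dy":0,"dz":0,"spin":0},{"dx":0,"dy":0,"dz":0,"spin":0},{"dx":0,"dy":0,"dz":0,"spin":0}]' 45
python3 -m crank '[{"dx":-3,"dy":0,"dz":0,"spin":0},{"dx":-7,"dy":0,"dz":0,"spin":0},{"dx":-11,"dy":0,"dz":0,"spin":0},{"dx":-15,"dy":0,"dz":0,"spin":0},{"dx":-18,"dy":0,"dz":0,"spin":0},{"dx":-18,"dy":0,"dz":0,"spin":0}]'
python3 -c "
from h import *
print(tomove([600,117,200]),np.degrees(jawyaw()),sensors.get_obs()['joint_positions'])
w=cam('wrist'); save('w14',w['frame'])"
```

```text
time: 20.35
tool_pos: [433.5, 332.5, 24.9]
tcp_rot: [0.471, 1.567, -2.57]
contact_force: [-0.2, -0.3, -0.3]
grip_width: 23.5
time: 20.68
tool_pos: [434.7, 334.7, 27.3]
tcp_rot: [-2.759, 1.568, 0.485]
contact_force: [0.1, -0.0, 0.0]
grip_width: 40.8
time: 21.18
tool_pos: [436.6, 336.1, 213.7]
tcp_rot: [-2.733, 1.557, 0.512]
contact_force: [0.6, 0.5, -0.6]
grip_width: 41.5
[  1.418  23.481 -13.974] -84.08352801931574 [ 0.517  0.392  1.486 -0.     1.25   1.984]
```

View pics/w14.png

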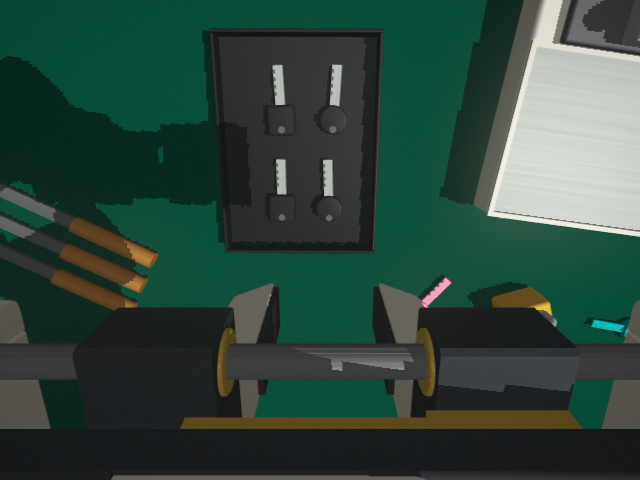

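Run:
```python
from k import *
w=pickle.load(open("w5.pkl","rb")); t=cam("top")
g=w["frame"]; save("w5k",g,(190,70,540,160),2.2); save("topK",t["frame"],(240,180,380,225),5.5)
cr=lambda x,y:(150+x/1.9,70+y/1.9)
for a,b in [((161,93.5),(255.3,201)),((411.5,91),(301.7,203)),((662,85.5),(347.7,204.3))]:
    print(tri([ray(w,*cr(*a)),ray(t,*b)]),onz(w,*cr(*a),117))
print(sensors.get_obs()['time'])
```

```text
(array([609.325, 116.254, 110.297]), [1.5285084266523625, 1.5285084266523856]) [609.86  116.258 117.   ]
(array([606.493,  25.768, 103.238]), [0.8495307854844697, 0.8495307854845258]) [606.375  27.893 117.   ]
(array([603.703, -64.659, 106.599]), [0.09962445986807723, 0.09962445986820326]) [603.91  -60.256 117.   ]
21.2833
```

View pics/w5k.png

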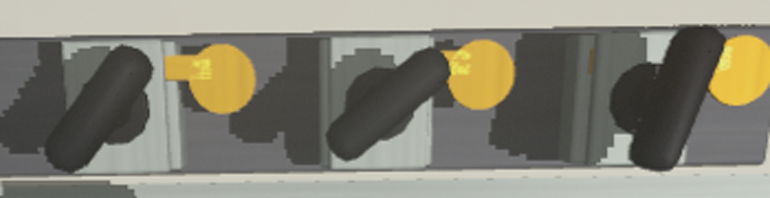

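View pics/topK.png

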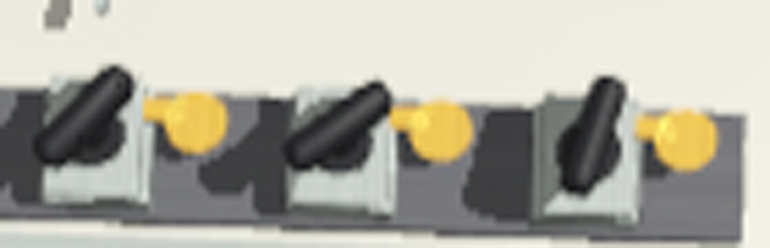

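```bash
python3 -c "
from h import *
print(tomove([609.5,116.3,180]))"
```

```text
[  2.781  23.524 -15.173]
```

```bash
python3 -m crank '[{"dx":0,"dy":2,"dz":-1,"spin":-0.12},{"dx":0,"dy":4,"dz":-2.5,"spin":-0.24},{"dx":0,"dy":6,"dz":-4,"spin":-0.36},{"dx":0,"dy":8,"dz":-5,"spin":-0.48},{"dx":0,"dy":10,"dz":-6.5,"spin":-0.6},{"dx":0,"dy":12,"dz":-8,"spin":-0.72},{"dx":0,"dy":14,"dz":-9,"spin":-0.84},{"dx":0,"dy":16,"dz":-10,"spin":-0.96},{"dx":0,"dy":18,"dz":-11,"spin":-1.08},{"dx":0,"dy":20,"dz":-12.5,"spin":-1.2},{"dx":0,"dy":22,"dz":-14,"spin":-1.32},{"dx":0,"dy":23.5,"dz":-15.2,"spin":-1.44},{"dx":0,"dy":23.5,"dz":-15.2,"spin":-1.56},{"dx":1,"dy":23.5,"dz":-15.2,"spin":-1.68},{"dx":2,"dy":23.5,"dz":-15.2,"spin":-1.8},{"dx":2.8,"dy":23.5,"dz":-15.2,"spin":-1.92},{"dx":2.8,"dy":23.5,"dz":-15.2,"spin":-2.04},{"dx":2.8,"dy":23.5,"dz":-15.2,"spin":-2.16},{"dx":2.8,"dy":23.5,"dz":-15.2,"spin":-2.28},{"dx":2.8,"dy":23.5,"dz":-15.2,"spin":-2.34}]' 50
python3 -c "
from h import *
w=cam('wrist'); save('w15',w['frame']); print(np.degrees(jawyaw()),pose()[:3,3],tomove([609.5,116.3,97]),sensors.get_obs()['moment'])"
```

```text
time: 22.95
tool_pos: [608.1, 116.0, 175.6]
tcp_rot: [-2.351, 1.567, -3.043]
contact_force: [-0.5, -0.2, -0.1]
grip_width: 46.1
50.375849771723885 [608.154 116.063 175.69 ] [7.868 0.124 0.108] [ 0.029 -0.208 -0.014]
```

View pics/w15.png

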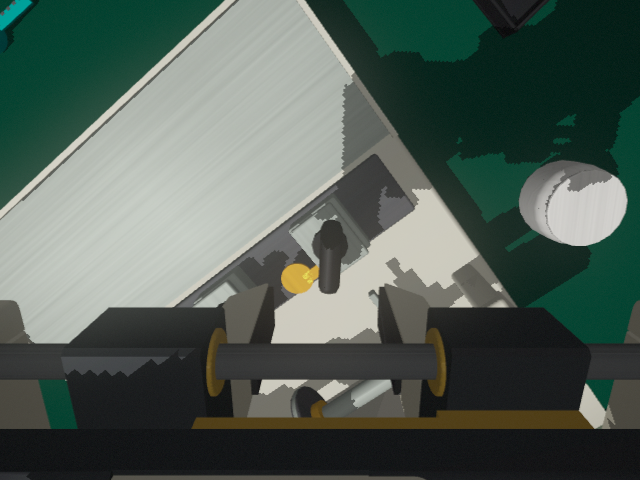

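```bash
python3 -c "
from h import *
w=cam('wrist'); save('w15a',w['frame'],(270,200,390,310),5)
a=onz(w,331,226,119);b=onz(w,329,289,109); print(a,b,(a+b)/2,np.degrees(np.arctan2(*(b-a)[1::-1])))"
```

```text
[593.324 132.391 119.   ] [626.161 103.936 109.   ] [609.742 118.163 114.   ] -40.91072798714952
```

View pics/w15a.png

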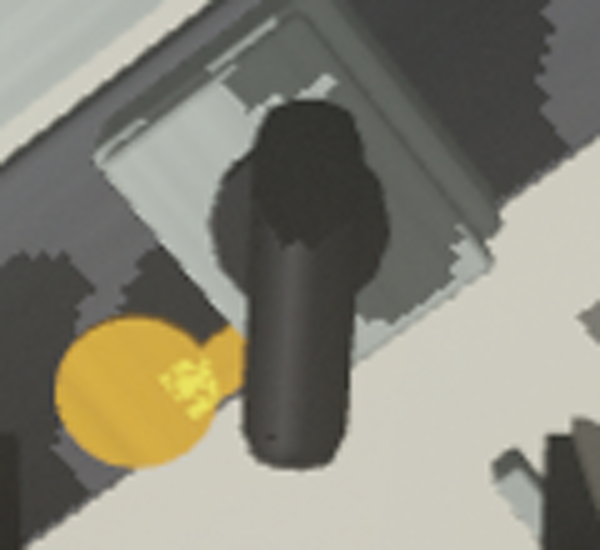

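```bash
python3 -m crank '[{"dx":2.5,"dy":0.15,"dz":0,"spin":0},{"dx":4.8,"dy":0.15,"dz":0,"spin":0},{"dx":4.8,"dy":0.15,"dz":0,"spin":0},{"dx":4.8,"dy":0.15,"dz":0,"spin":0}]' 50
python3 -c "
from h import *
w=cam('wrist'); save('w16',w['frame'],(200,150,460,330),3); print(np.degrees(jawyaw()),pose()[:3,3],tomove([609.5,116.3,97]),sensors.get_obs()['moment'],proj(w,pose()[:3,3]))"
```

```text
time: 23.38
tool_pos: [608.9, 117.2, 128.1]
tcp_rot: [-2.343, 1.566, -3.043]
contact_force: [-0.5, -0.4, 0.1]
grip_width: 46.4
49.89799024071467 [610.032 117.255 129.634] [ 3.263 -0.105  0.023] [ 0.018 -0.135  0.028] (np.float64(326.7859057561757), np.float64(311.0497076719964))
```

View pics/w16.png

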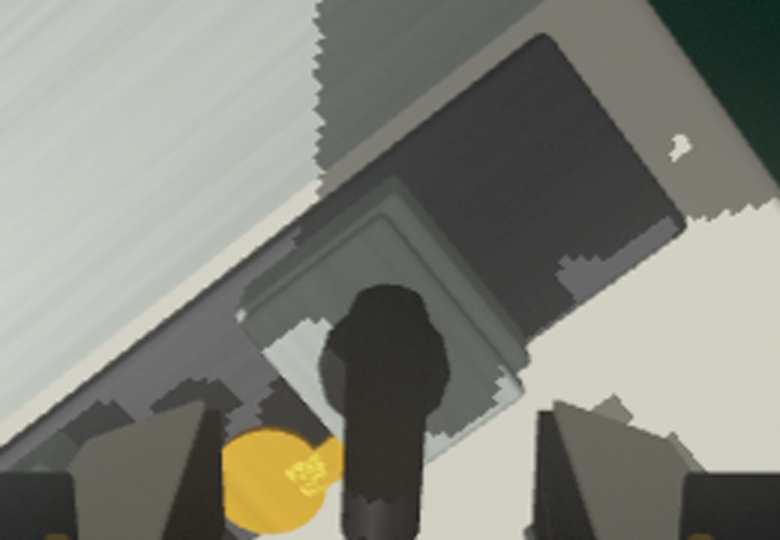

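```bash
python3 -m crank '[{"dx":1.6,"dy":0.05,"dz":0,"spin":0},{"dx":3.1,"dy":0.05,"dz":0,"spin":0},{"dx":3.1,"dy":0.05,"dz":0,"spin":0},{"dx":3.1,"dy":0.05,"dz":0,"spin":0}]' 50
python3 -m crank '[{"dx":0,"dy":0,"dz":0,"spin":0},{"dx":0,"dy":0,"dz":0,"spin":0},{"dx":0,"dy":0,"dz":0,"spin":0},{"dx":0,"dy":0,"dz":0,"spin":0},{"dx":0,"dy":0,"dz":0,"spin":0},{"dx":0,"dy":0,"dz":0,"spin":0}]' 0
python3 -c "
from h import *
print(np.degrees(jawyaw()),pose()[:3,3],sensors.get_obs()['contact_force'],sensors.get_obs()['moment'])"
```

```text
time: 23.77
tool_pos: [610.7, 117.7, 99.5]
tcp_rot: [0.547, 1.57, -0.152]
contact_force: [0.0, 0.5, 0.1]
grip_width: 45.8
time: 24.27
tool_pos: [610.3, 117.2, 99.1]
tcp_rot: [-1.165, 1.57, -1.863]
contact_force: [-1.8, -1.3, 0.9]
grip_width: 12.9
49.969258262998096 [610.295 117.227  99.08 ] [-1.758 -1.274  0.905] [-0.059  0.048  0.045]
```

```bash
python3 -m crank '[{"dx":0,"dy":0,"dz":0,"spin":0.1},{"dx":0,"dy":0,"dz":0,"spin":0.2},{"dx":0,"dy":0,"dz":0,"spin":0.3},{"dx":0,"dy":0,"dz":0,"spin":0.4},{"dx":0,"dy":0,"dz":0,"spin":0.5},{"dx":0,"dy":0,"dz":0,"spin":0.6},{"dx":0,"dy":0,"dz":0,"spin":0.6}]' 0
python3 -c "
from h import *
print(np.degrees(jawyaw()),pose()[:3,3],sensors.get_obs()['contact_force'],sensors.get_obs()['moment'])"
```

```text
time: 24.85
tool_pos: [610.4, 117.3, 99.1]
tcp_rot: [-0.394, 1.57, -1.697]
contact_force: [-1.8, -2.1, 2.7]
grip_width: 12.7
15.374426969589647 [610.387 117.27   99.06 ] [-1.813 -2.09   2.708] [-0.353  0.183 -0.037]
```

```bash
python3 -m crank '[{"dx":0,"dy":0,"dz":0,"spin":0.12},{"dx":0,"dy":0,"dz":0,"spin":0.24},{"dx":0,"dy":0,"dz":0,"spin":0.36},{"dx":0,"dy":0,"dz":0,"spin":0.48},{"dx":0,"dy":0,"dz":0,"spin":0.6},{"dx":0,"dy":0,"dz":0,"spin":0.72},{"dx":0,"dy":0,"dz":0,"spin":0.84},{"dx":0,"dy":0,"dz":0,"spin":0.96},{"dx":0,"dy":0,"dz":0,"spin":1.08},{"dx":0,"dy":0,"dz":0,"spin":1.2},{"dx":0,"dy":0,"dz":0,"spin":1.2},{"dx":0,"dy":0,"dz":0,"spin":1.2}]' 0
python3 -c "
from h import *
print(np.degrees(jawyaw()),pose()[:3,3],sensors.get_obs()['contact_force'],sensors.get_obs()['moment'])"
```

```text
time: 25.85
tool_pos: [610.6, 117.2, 99.0]
tcp_rot: [1.362, 1.57, -1.132]
contact_force: [-1.7, -2.9, 4.2]
grip_width: 13.0
-52.860665560252585 [610.558 117.232  99.028] [-1.732 -2.883  4.177] [-0.558  0.265 -0.083]
```

```bash
python3 -m crank '[{"dx":0,"dy":0,"dz":0,"spin":0.1},{"dx":0,"dy":0,"dz":0,"spin":0.2},{"dx":0,"dy":0,"dz":0,"spin":0.26},{"dx":0,"dy":0,"dz":0,"spin":0.26},{"dx":0,"dy":0,"dz":0,"spin":0.26}]' 0
python3 -c "
from h import *
print(np.degrees(jawyaw()),pose()[:3,3],sensors.get_obs()['contact_force'],sensors.get_obs()['moment'])"
python3 -m crank '[{"dx":0,"dy":0,"dz":0,"spin":0.04},{"dx":0,"dy":0,"dz":0,"spin":0.08},{"dx":0,"dy":0,"dz":0,"spin":0.08},{"dx":0,"dy":0,"dz":0,"spin":0.08}]' 0
python3 -c "
from h import *
print(np.degrees(jawyaw()),pose()[:3,3],sensors.get_obs()['contact_force'],sensors.get_obs()['moment'])"
```

```text
time: 26.27
tool_pos: [610.6, 117.2, 99.0]
tcp_rot: [1.695, 1.57, -1.058]
contact_force: [-1.4, -4.5, 4.9]
grip_width: 12.7
-67.77252506129267 [610.591 117.225  99.027] [-1.393 -4.452  4.887] [-0.766  0.279 -0.052]
time: 26.6
tool_pos: [610.7, 117.2, 99.0]
tcp_rot: [1.825, 1.57, -1.008]
contact_force: [-1.5, -5.4, 5.1]
grip_width: 12.6
-72.36486279338953 [610.65  117.211  98.995] [-1.535 -5.372  5.106] [-0.785  0.275  0.127]
```

```bash
python3 -m crank '[{"dx":0,"dy":0,"dz":0,"spin":0.05},{"dx":0,"dy":0,"dz":0,"spin":0.05},{"dx":0,"dy":0,"dz":0,"spin":0.05}]' 0
python3 -c "
from h import *
print(np.degrees(jawyaw()),sensors.get_obs()['contact_force'],sensors.get_obs()['moment'])"
python3 -m crank '[{"dx":0,"dy":0,"dz":0,"spin":0.05},{"dx":0,"dy":0,"dz":0,"spin":0.05},{"dx":0,"dy":0,"dz":0,"spin":0.05}]' 0
python3 -c "
from h import *
print(np.degrees(jawyaw()),sensors.get_obs()['contact_force'],sensors.get_obs()['moment'])"
```

```text
time: 26.85
tool_pos: [610.8, 117.3, 99.0]
tcp_rot: [2.108, 1.569, -0.775]
contact_force: [-0.7, -5.1, 5.6]
grip_width: 13.4
-75.20381431969203 [-0.666 -5.08   5.595] [-0.849  0.138  0.63 ]
time: 27.1
tool_pos: [611.1, 117.4, 99.0]
tcp_rot: [2.556, 1.569, -0.378]
contact_force: [1.1, -4.7, 5.2]
grip_width: 13.7
-78.1257011225377 [ 1.055 -4.711  5.203] [-0.829 -0.171  0.761]
```

```bash
python3 -m crank '[{"dx":0,"dy":0,"dz":0,"spin":0},{"dx":0,"dy":0,"dz":0,"spin":0},{"dx":0,"dy":0,"dz":0,"spin":0},{"dx":-2,"dy":0,"dz":0,"spin":0},{"dx":-5,"dy":0,"dz":0,"spin":0},{"dx":-8,"dy":0,"dz":0,"spin":0},{"dx":-8,"dy":0,"dz":0,"spin":0}]' 50
python3 -c "
from h import *
w=cam('wrist'); save('w17',w['frame']); print(np.degrees(jawyaw()),pose()[:3,3],tomove([607.4,27.3,128]))"
```

```text
time: 27.68
tool_pos: [613.0, 118.5, 184.6]
tcp_rot: [3.104, 1.561, 0.166]
contact_force: [1.3, 0.4, 0.9]
grip_width: 45.7
-78.32623843246513 [611.938 118.425 181.849] [5.37  8.832 2.321]
```

View pics/w17.png

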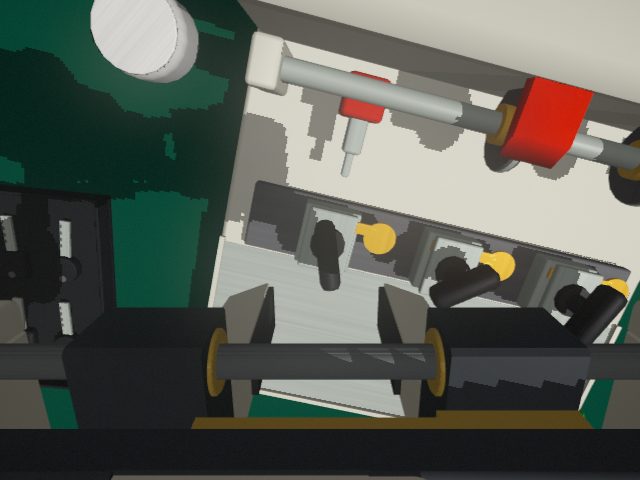

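```bash
python3 -m crank '[{"dx":0,"dy":1,"dz":0.3,"spin":-0.12},{"dx":0,"dy":2,"dz":0.6,"spin":-0.24},{"dx":0,"dy":3,"dz":0.9,"spin":-0.36},{"dx":0,"dy":4,"dz":1.2,"spin":-0.48},{"dx":0,"dy":5,"dz":1.5,"spin":-0.6},{"dx":0,"dy":6,"dz":1.8,"spin":-0.72},{"dx":0,"dy":7,"dz":2,"spin":-0.84},{"dx":0,"dy":8,"dz":2.3,"spin":-0.96},{"dx":0,"dy":8.8,"dz":2.3,"spin":-1.08},{"dx":0,"dy":8.8,"dz":2.3,"spin":-1.2},{"dx":0,"dy":8.8,"dz":2.3,"spin":-1.32},{"dx":0,"dy":8.8,"dz":2.3,"spin":-1.44},{"dx":0,"dy":8.8,"dz":2.3,"spin":-1.56},{"dx":0,"dy":8.8,"dz":2.3,"spin":-1.68},{"dx":1,"dy":8.8,"dz":2.3,"spin":-1.8},{"dx":3,"dy":8.8,"dz":2.3,"spin":-1.92},{"dx":5.3,"dy":8.8,"dz":2.3,"spin":-2.04},{"dx":5.3,"dy":8.8,"dz":2.3,"spin":-2.1},{"dx":5.3,"dy":8.8,"dz":2.3,"spin":-2.1}]' 50
python3 -c "
from h import *
w=cam('wrist'); save('w18',w['frame'],(200,150,460,330),3); print(np.degrees(jawyaw()),pose()[:3,3],tomove([607.4,27.3,98]))"
```

```text
time: 29.32
tool_pos: [603.8, 27.4, 122.7]
tcp_rot: [-2.475, 1.565, 2.972]
contact_force: [0.5, -0.9, -0.5]
grip_width: 46.0
41.88382799656689 [604.758  27.259 124.042] [2.603 0.204 0.18 ]
```

View pics/w18.png

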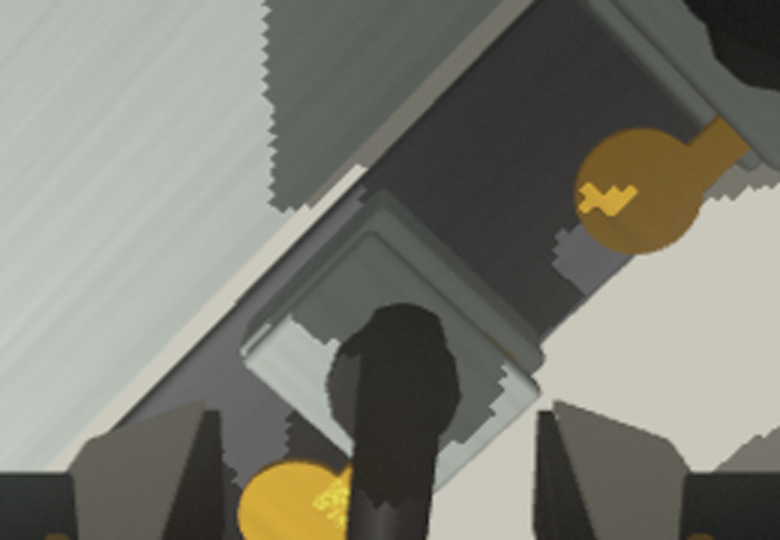

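```bash
python3 -m crank '[{"dx":0.6,"dy":0.2,"dz":0.15,"spin":0},{"dx":1.6,"dy":0.2,"dz":0.15,"spin":0},{"dx":2.5,"dy":0.2,"dz":0.15,"spin":0},{"dx":2.5,"dy":0.2,"dz":0.15,"spin":0},{"dx":2.5,"dy":0.2,"dz":0.15,"spin":0}]' 50
python3 -m crank '[{"dx":0,"dy":0,"dz":0,"spin":0},{"dx":0,"dy":0,"dz":0,"spin":0},{"dx":0,"dy":0,"dz":0,"spin":0},{"dx":0,"dy":0,"dz":0,"spin":0},{"dx":0,"dy":0,"dz":0,"spin":0},{"dx":0,"dy":0,"dz":0,"spin":0}]' 0
python3 -c "
from h import *
print(np.degrees(jawyaw()),pose()[:3,3],sensors.get_obs()['contact_force'],sensors.get_obs()['moment'])"
```

```text
time: 29.78
tool_pos: [607.6, 27.1, 99.8]
tcp_rot: [-2.358, 1.569, 3.086]
contact_force: [-0.5, -0.4, -0.2]
grip_width: 45.8
time: 30.28
tool_pos: [607.8, 26.7, 100.9]
tcp_rot: [-1.466, 1.57, -2.305]
contact_force: [-2.6, -2.2, 0.4]
grip_width: 13.1
41.93928967572529 [607.839  26.684 100.912] [-2.577 -2.189  0.408] [-0.473  0.264  0.048]
```

```bash
python3 -m crank '[{"dx":0,"dy":0,"dz":0,"spin":0.12},{"dx":0,"dy":0,"dz":0,"spin":0.24},{"dx":0,"dy":0,"dz":0,"spin":0.36},{"dx":0,"dy":0,"dz":0,"spin":0.48},{"dx":0,"dy":0,"dz":0,"spin":0.6},{"dx":0,"dy":0,"dz":0,"spin":0.72},{"dx":0,"dy":0,"dz":0,"spin":0.84},{"dx":0,"dy":0,"dz":0,"spin":0.96},{"dx":0,"dy":0,"dz":0,"spin":1.0},{"dx":0,"dy":0,"dz":0,"spin":1.0}]' 0
python3 -c "
from h import *
print(np.degrees(jawyaw()),pose()[:3,3],sensors.get_obs()['contact_force'],sensors.get_obs()['moment'])"
python3 -m crank '[{"dx":0,"dy":0,"dz":0,"spin":0.12},{"dx":0,"dy":0,"dz":0,"spin":0.24},{"dx":0,"dy":0,"dz":0,"spin":0.36},{"dx":0,"dy":0,"dz":0,"spin":0.48},{"dx":0,"dy":0,"dz":0,"spin":0.6},{"dx":0,"dy":0,"dz":0,"spin":0.72},{"dx":0,"dy":0,"dz":0,"spin":0.84},{"dx":0,"dy":0,"dz":0,"spin":0.92},{"dx":0,"dy":0,"dz":0,"spin":0.92},{"dx":0,"dy":0,"dz":0,"spin":0.92}]' 0
python3 -c "
from h import *
print(np.degrees(jawyaw()),pose()[:3,3],sensors.get_obs()['contact_force'],sensors.get_obs()['moment'])"
```

```text
time: 31.12
tool_pos: [607.3, 26.6, 100.9]
tcp_rot: [-0.892, 1.569, -2.733]
contact_force: [-5.7, -3.5, 3.9]
grip_width: 12.6
-15.436502527956312 [607.309  26.563 100.923] [-5.651 -3.504  3.946] [-0.422  0.773 -0.015]
time: 31.95
tool_pos: [606.9, 26.9, 100.9]
tcp_rot: [-0.294, 1.568, -3.051]
contact_force: [-6.4, -2.0, 6.1]
grip_width: 12.9
-67.99896551267132 [606.9    26.926 100.93 ] [-6.367 -1.961  6.087] [-0.207  1.05  -0.105]
```

```bash
python3 -m crank '[{"dx":0,"dy":0,"dz":0,"spin":0.05},{"dx":0,"dy":0,"dz":0,"spin":0.1},{"dx":0,"dy":0,"dz":0,"spin":0.1},{"dx":0,"dy":0,"dz":0,"spin":0.1}]' 0
python3 -c "
from h import *
print(np.degrees(jawyaw()),pose()[:3,3],sensors.get_obs()['contact_force'],sensors.get_obs()['moment'])"
python3 -m crank '[{"dx":0,"dy":0,"dz":0,"spin":0.05},{"dx":0,"dy":0,"dz":0,"spin":0.1},{"dx":0,"dy":0,"dz":0,"spin":0.1},{"dx":0,"dy":0,"dz":0,"spin":0.1}]' 0
python3 -c "
from h import *
print(np.degrees(jawyaw()),pose()[:3,3],sensors.get_obs()['contact_force'],sensors.get_obs()['moment'])"
```

```text
time: 32.28
tool_pos: [607.1, 27.0, 100.9]
tcp_rot: [-0.087, 1.568, -2.943]
contact_force: [-6.0, -0.1, 4.3]
grip_width: 12.6
-73.64643536641015 [607.077  27.02  100.919] [-5.974 -0.055  4.265] [-0.141  0.941  0.504]
time: 32.62
tool_pos: [607.6, 27.2, 100.9]
tcp_rot: [0.003, 1.57, -2.953]
contact_force: [-4.4, 0.4, 4.9]
grip_width: 13.7
-79.32934379686904 [607.624  27.188 100.884] [-4.35   0.385  4.931] [0.002 0.764 0.698]
```

```bash
python3 -m crank '[{"dx":0,"dy":0,"dz":0,"spin":0},{"dx":0,"dy":0,"dz":0,"spin":0},{"dx":0,"dy":0,"dz":0,"spin":0},{"dx":-2,"dy":0,"dz":0,"spin":0},{"dx":-5,"dy":0,"dz":0,"spin":-0.05},{"dx":-8,"dy":0,"dz":0,"spin":-0.17},{"dx":-8,"dy":0,"dz":0,"spin":-0.29},{"dx":-8,"dy":0,"dz":0,"spin":-0.41},{"dx":-8,"dy":0,"dz":0,"spin":-0.53},{"dx":-8,"dy":0,"dz":0,"spin":-0.65},{"dx":-8,"dy":0,"dz":0,"spin":-0.77},{"dx":-8,"dy":0,"dz":0,"spin":-0.77}]' 50
python3 -c "
from h import *
print(np.degrees(jawyaw()),pose()[:3,3],tomove([604,-62.7,125]))"
```

```text
time: 33.62
tool_pos: [608.5, 27.0, 180.6]
tcp_rot: [2.342, 1.57, 0.158]
contact_force: [-0.1, -0.7, -0.3]
grip_width: 46.0
-35.161560673794085 [608.459  26.998 180.56 ] [5.555 4.799 7.592]
```

Remaining spin: −(71.8+35.2)° = −1.867 rad.

```bash
python3 -m crank '[{"dx":0,"dy":0.6,"dz":1,"spin":-0.12},{"dx":0,"dy":1.2,"dz":2,"spin":-0.24},{"dx":0,"dy":1.8,"dz":3,"spin":-0.36},{"dx":0,"dy":2.4,"dz":4,"spin":-0.48},{"dx":0,"dy":3,"dz":5,"spin":-0.6},{"dx":0,"dy":3.6,"dz":6,"spin":-0.72},{"dx":0,"dy":4.2,"dz":7,"spin":-0.84},{"dx":0,"dy":4.8,"dz":7.6,"spin":-0.96},{"dx":0,"dy":4.8,"dz":7.6,"spin":-1.08},{"dx":0,"dy":4.8,"dz":7.6,"spin":-1.2},{"dx":0,"dy":4.8,"dz":7.6,"spin":-1.32},{"dx":0,"dy":4.8,"dz":7.6,"spin":-1.44},{"dx":1,"dy":4.8,"dz":7.6,"spin":-1.56},{"dx":3,"dy":4.8,"dz":7.6,"spin":-1.68},{"dx":5.3,"dy":4.8,"dz":7.6,"spin":-1.8},{"dx":5.3,"dy":4.8,"dz":7.6,"spin":-1.87},{"dx":5.3,"dy":4.8,"dz":7.6,"spin":-1.87}]' 50
python3 -c "
from h import *
w=cam('wrist'); save('w19',w['frame'],(200,150,460,330),3); print(np.degrees(jawyaw()),pose()[:3,3],tomove([604,-62.7,99]))"
```

```text
time: 35.03
tool_pos: [602.6, -62.6, 126.1]
tcp_rot: [-3.069, 1.568, 2.894]
contact_force: [-0.5, -0.1, -0.2]
grip_width: 45.9
71.47216458941062 [603.342 -62.809 127.249] [2.825 0.031 0.06 ]
```

View pics/w19.png

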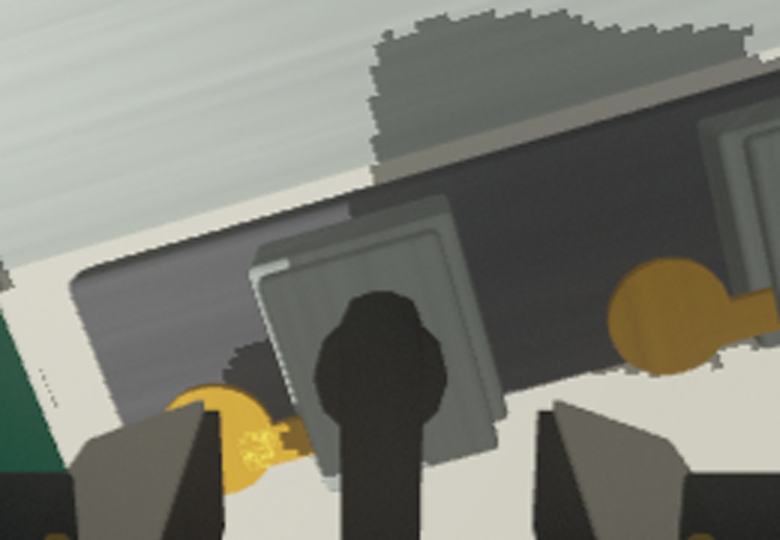

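```bash
python3 -m crank '[{"dx":0.8,"dy":0.05,"dz":0.05,"spin":0},{"dx":1.8,"dy":0.05,"dz":0.05,"spin":0},{"dx":2.7,"dy":0.05,"dz":0.05,"spin":0},{"dx":2.7,"dy":0.05,"dz":0.05,"spin":0},{"dx":2.7,"dy":0.05,"dz":0.05,"spin":0}]' 50
python3 -m crank '[{"dx":0,"dy":0,"dz":0,"spin":0},{"dx":0,"dy":0,"dz":0,"spin":0},{"dx":0,"dy":0,"dz":0,"spin":0},{"dx":0,"dy":0,"dz":0,"spin":0},{"dx":0,"dy":0,"dz":0,"spin":0},{"dx":0,"dy":0,"dz":0,"spin":0}]' 0
python3 -c "
from h import *
print(np.degrees(jawyaw()),pose()[:3,3],sensors.get_obs()['contact_force'],sensors.get_obs()['moment'])"
python3 -m crank '[{"dx":0,"dy":0,"dz":0,"spin":0.12},{"dx":0,"dy":0,"dz":0,"spin":0.24},{"dx":0,"dy":0,"dz":0,"spin":0.36},{"dx":0,"dy":0,"dz":0,"spin":0.48},{"dx":0,"dy":0,"dz":0,"spin":0.6},{"dx":0,"dy":0,"dz":0,"spin":0.72},{"dx":0,"dy":0,"dz":0,"spin":0.84},{"dx":0,"dy":0,"dz":0,"spin":0.96},{"dx":0,"dy":0,"dz":0,"spin":1.0},{"dx":0,"dy":0,"dz":0,"spin":1.0}]' 0
python3 -c "
from h import *
print(np.degrees(jawyaw()),pose()[:3,3],sensors.get_obs()['contact_force'],sensors.get_obs()['moment'])"
```

```text
time: 35.5
tool_pos: [603.4, -62.3, 99.8]
tcp_rot: [-3.003, 1.569, 2.96]
contact_force: [-0.2, -0.3, -0.2]
grip_width: 45.9
time: 36.0
tool_pos: [603.9, -62.6, 101.0]
tcp_rot: [-0.723, 1.57, -1.042]
contact_force: [0.7, -0.1, 1.0]
grip_width: 12.6
71.73520860841548 [603.936 -62.62  100.952] [ 0.732 -0.142  1.018] [ 0.161 -0.202 -0.04 ]
time: 36.83
tool_pos: [604.3, -62.3, 100.9]
tcp_rot: [1.296, 1.57, -0.024]
contact_force: [1.3, 1.9, 0.4]
grip_width: 13.0
14.356570642184101 [604.297 -62.303 100.945] [1.255 1.945 0.414] [ 0.139 -0.329 -0.011]
```

```bash
python3 -m crank '[{"dx":0,"dy":0,"dz":0,"spin":0.12},{"dx":0,"dy":0,"dz":0,"spin":0.24},{"dx":0,"dy":0,"dz":0,"spin":0.36},{"dx":0,"dy":0,"dz":0,"spin":0.48},{"dx":0,"dy":0,"dz":0,"spin":0.6},{"dx":0,"dy":0,"dz":0,"spin":0.72},{"dx":0,"dy":0,"dz":0,"spin":0.84},{"dx":0,"dy":0,"dz":0,"spin":0.96},{"dx":0,"dy":0,"dz":0,"spin":1.08},{"dx":0,"dy":0,"dz":0,"spin":1.2},{"dx":0,"dy":0,"dz":0,"spin":1.32},{"dx":0,"dy":0,"dz":0,"spin":1.42},{"dx":0,"dy":0,"dz":0,"spin":1.42},{"dx":0,"dy":0,"dz":0,"spin":1.42}]' 0
python3 -c "
from h import *
print(np.degrees(jawyaw()),pose()[:3,3],sensors.get_obs()['contact_force'],sensors.get_obs()['moment'])"
python3 -m crank '[{"dx":0,"dy":0,"dz":0,"spin":0.05},{"dx":0,"dy":0,"dz":0,"spin":0.1},{"dx":0,"dy":0,"dz":0,"spin":0.1},{"dx":0,"dy":0,"dz":0,"spin":0.1}]' 0
python3 -c "
from h import *
print(np.degrees(jawyaw()),pose()[:3,3],sensors.get_obs()['contact_force'],sensors.get_obs()['moment'])"
python3 -m crank '[{"dx":0,"dy":0,"dz":0,"spin":0.05},{"dx":0,"dy":0,"dz":0,"spin":0.1},{"dx":0,"dy":0,"dz":0,"spin":0.1},{"dx":0,"dy":0,"dz":0,"spin":0.1}]' 0
python3 -c "
from h import *
print(np.degrees(jawyaw()),pose()[:3,3],sensors.get_obs()['contact_force'],sensors.get_obs()['moment'])"
```

```text
time: 38.0
tool_pos: [604.9, -62.6, 100.9]
tcp_rot: [2.538, 1.568, -0.197]
contact_force: [4.7, -1.2, -2.1]
grip_width: 12.8
-66.69517812970905 [604.86  -62.632 100.935] [ 4.704 -1.183 -2.06 ] [-0.1   -0.853 -0.008]
time: 38.33
tool_pos: [604.9, -62.7, 101.0]
tcp_rot: [2.561, 1.568, -0.273]
contact_force: [5.7, -0.6, -1.9]
grip_width: 13.1
-72.40622552037547 [604.88  -62.673 100.98 ] [ 5.655 -0.598 -1.868] [-0.114 -0.891  0.08 ]
time: 38.67
tool_pos: [604.5, -62.8, 101.0]
tcp_rot: [2.33, 1.569, -0.604]
contact_force: [5.3, -2.2, -0.6]
grip_width: 13.6
-78.09269565043675 [604.494 -62.76  100.992] [ 5.307 -2.157 -0.643] [-0.332 -0.785  0.788]
```

```bash
python3 -m crank '[{"dx":0,"dy":0,"dz":0,"spin":0},{"dx":0,"dy":0,"dz":0,"spin":0},{"dx":0,"dy":0,"dz":0,"spin":0},{"dx":-3,"dy":0,"dz":0,"spin":0},{"dx":-7,"dy":0,"dz":0,"spin":0},{"dx":-11,"dy":0,"dz":0,"spin":0},{"dx":-13,"dy":-3,"dz":3,"spin":0.1},{"dx":-13,"dy":-6,"dz":6,"spin":0.2},{"dx":-13,"dy":-6,"dz":6,"spin":0.25},{"dx":-13,"dy":-6,"dz":6,"spin":0.25},{"dx":-13,"dy":-6,"dz":6,"spin":0.25}]' 50
python3 -c "
from h import *
w=cam('wrist'); save('w20',w['frame']); print(np.degrees(jawyaw()),pose()[:3,3]);t=cam('top');save('t20',t['frame'])"
```

```text
time: 39.58
tool_pos: [533.0, -15.6, 231.1]
tcp_rot: [2.802, 1.57, -0.384]
contact_force: [0.8, -0.4, 0.5]
grip_width: 45.8
-92.58172035057386 [533.595 -16.043 230.776]
```

View pics/w20.png

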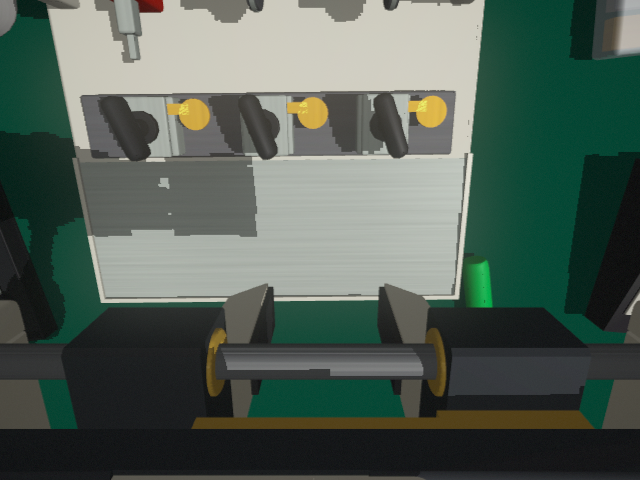

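View pics/t20.png

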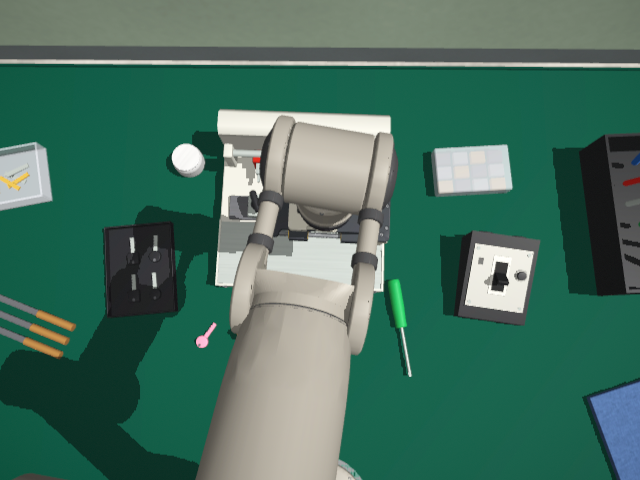

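```bash
python3 -c "
from h import *
w=cam('wrist')
for a,b in [((113,104),(140,152)),((247,103),(268,151)),((383,101),(400,150))]:
    p,q=onz(w,*a,117),onz(w,*b,117);d=p-q;print((p+q)/2,np.degrees(np.arctan2(d[1],d[0])))
save('w20b',w['frame'],(80,80,470,170),2)
t=cam('top'); save('t20b',t['frame'],(445,220,555,335),5)
print(tomove([400,-360,200]))"
```

```text
[610.757 113.091 117.   ] 20.739787265988692
[607.412  26.372 117.   ] 19.279862071156863
[604.288 -62.234 117.   ] 19.67612306868666
[ 3.024 34.954 11.745]
```

View pics/w20b.png

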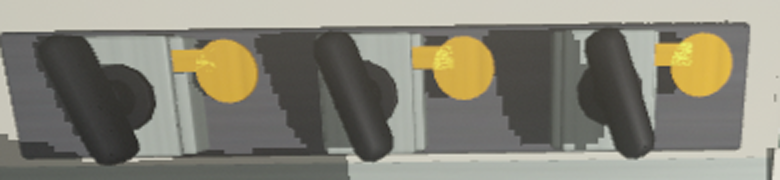

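View pics/t20b.png

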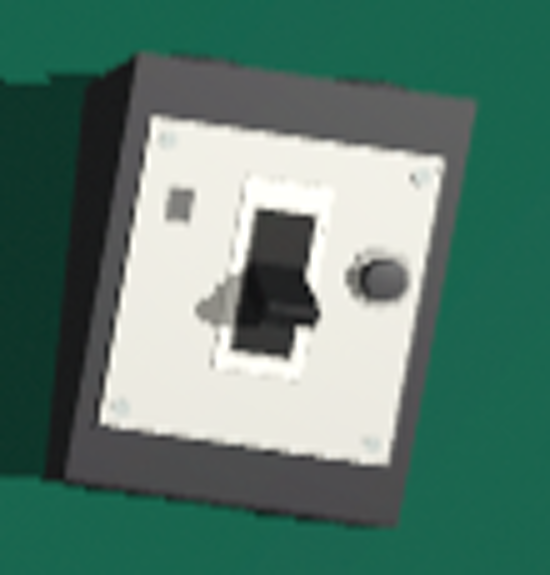

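```bash
python3 -c "
from h import *
print(tomove([430,-362,200]))"
python3 -m crank '[{"dx":0,"dy":4,"dz":1,"spin":0},{"dx":0,"dy":8,"dz":2,"spin":0},{"dx":0,"dy":12,"dz":3,"spin":0},{"dx":0,"dy":16,"dz":4,"spin":0.05},{"dx":0,"dy":20,"dz":5,"spin":0.1},{"dx":0,"dy":24,"dz":6.5,"spin":0.1},{"dx":1,"dy":28,"dz":8,"spin":0.1},{"dx":2,"dy":32,"dz":8.8,"spin":0.1},{"dx":3,"dy":35,"dz":8.8,"spin":0.1},{"dx":3,"dy":35,"dz":8.8,"spin":0.1},{"dx":3,"dy":35,"dz":8.8,"spin":0.1},{"dx":3,"dy":35,"dz":8.8,"spin":0.1},{"dx":3,"dy":35,"dz":8.8,"spin":0.1},{"dx":3,"dy":35,"dz":8.8,"spin":0.1}]' 0
python3 -c "
from h import *
w=cam('wrist'); save('w21',w['frame']); save('w21b',w['frame'],(200,60,440,280),3);print(np.degrees(jawyaw()),pose()[:3,3])"
```

```text
[ 3.022 35.013  8.739]
time: 40.95
tool_pos: [429.2, -360.2, 201.2]
tcp_rot: [2.553, 1.57, -0.734]
contact_force: [0.7, -1.0, -1.1]
grip_width: 0.2
-98.330814353815 [ 429.212 -360.249  201.26 ]
```

View pics/w21.png

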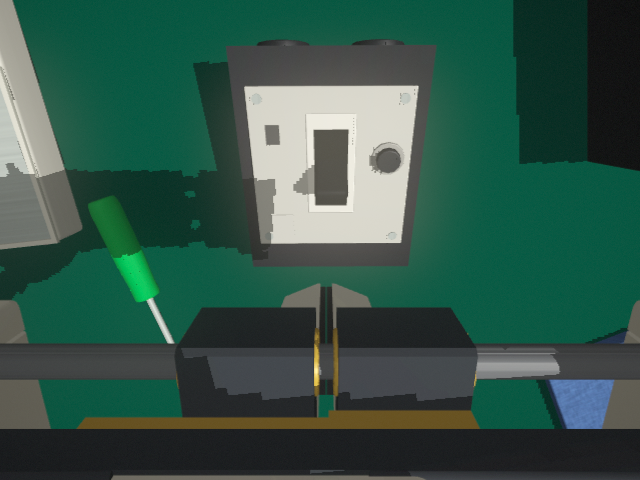

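View pics/w21b.png

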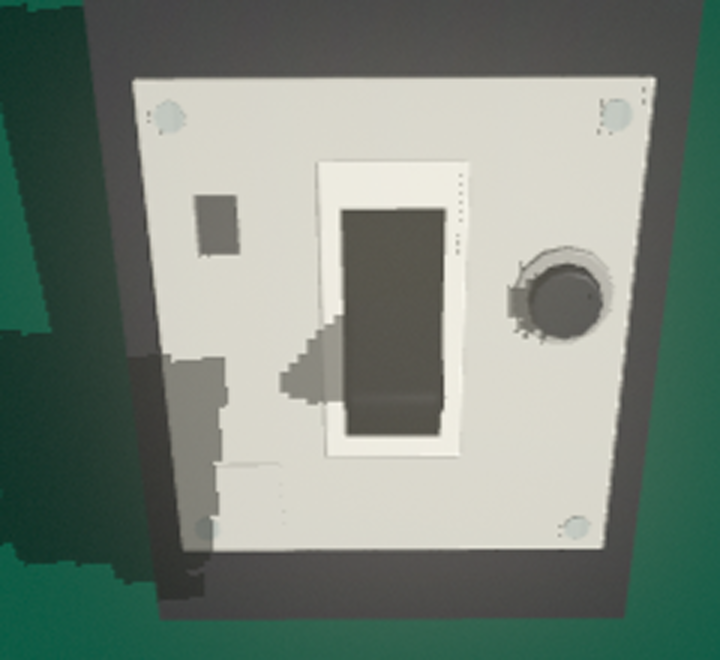

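```bash
python3 -c "
from h import *
w=cam('wrist'); t=cam('top')
save('t21',t['frame'],(445,220,555,335),5)
ux=np.array([np.cos(np.radians(-8.1)),np.sin(np.radians(-8.1))]); uy=np.array([-ux[1],ux[0]])
C=np.array([464.3,-369.2])
def loc(p): d=p[:2]-C; return np.round([d@ux,d@uy,p[2]],1)
print('slot far',loc(onz(w,331,129.7,66)),'near (if face)',loc(onz(w,330.5,205,50)))
print('tip upper edge',loc(onz(w,331,191,84)),'lower',loc(onz(w,331,204.7,78)))
print('face corners', [loc(onz(w,200+x/3,60+y/3,z)) for x,y,z in [(134,78,75),(655,77,75),(604,548,41),(183,549,41)]])
for xx in (-62,-35,-8): 
  P=C+xx*ux; print(xx,P)
print(tomove([*(C-62*ux),120]))
"
```

```text
slot far [33.3  0.6 66. ] near (if face) [-25.5   0.8  50. ]
tip upper edge [-7.7  0.9 84. ] lower [-18.9   0.8  78. ]
face corners [array([62.3, 58.8, 75. ]), array([ 62., -58.,  75.]), array([-60.4, -59.3,  41. ]), array([-60.2,  59.6,  41. ])]
-62 [ 402.919 -360.464]
-35 [ 429.649 -364.268]
-8 [ 456.38  -368.073]
[8.122 0.376 2.594]
```

View pics/t21.png

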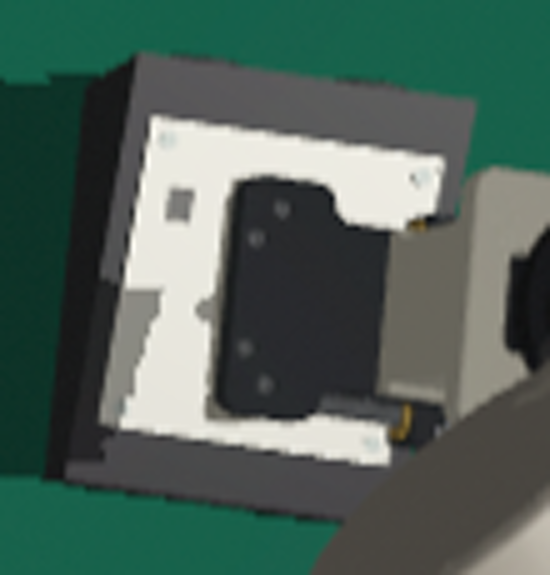

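```bash
python3 -c "
from h import *
print(tomove([464.3-50*.99,-369.2+50*.141,75]))"
python3 -m crank '[{"dx":2,"dy":0.5,"dz":1.4,"spin":0},{"dx":5,"dy":0.5,"dz":1.4,"spin":0},{"dx":9,"dy":0.5,"dz":1.4,"spin":0},{"dx":12.3,"dy":0.5,"dz":1.4,"spin":0},{"dx":12.3,"dy":0.5,"dz":1.4,"spin":0},{"dx":12.3,"dy":0.5,"dz":1.4,"spin":0}]' 0
python3 -c "
from h import *
p=pose();print(p[:3,3],np.degrees(jawyaw()),tomove([464.3+5*.99,-369.2-5*.141,75]),sensors.get_obs()['contact_force'])
save('s22',cam('scene')['frame'],(160,90,300,215),5)"
```

```text
[12.623  0.368  1.397]
time: 41.6
tool_pos: [413.7, -363.2, 77.2]
tcp_rot: [-0.71, 1.568, 2.285]
contact_force: [-0.5, -1.3, 1.2]
grip_width: 0.5
[ 413.729 -363.192   77.202] -98.40029414993462 [ 0.208 -0.147 -5.591] [-0.485 -1.328  1.218]
```

View pics/s22.png

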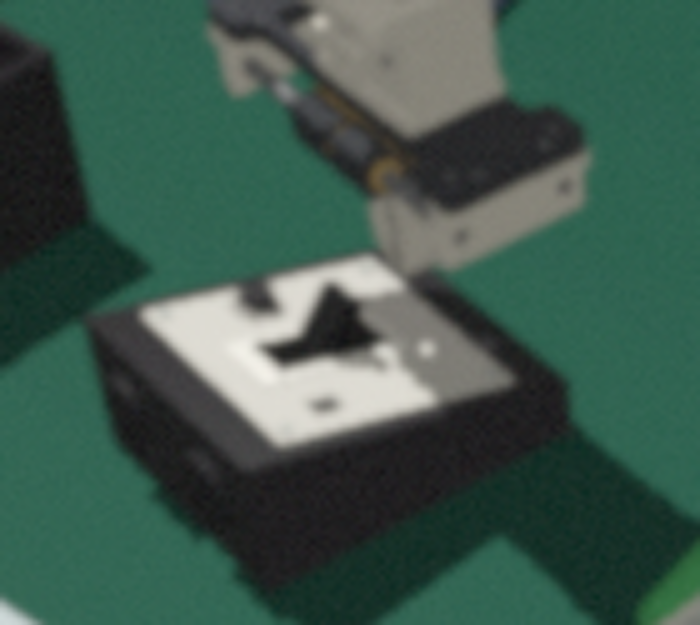

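```bash
python3 -m crank '[{"dx":0.2,"dy":-0.1,"dz":-1,"spin":0},{"dx":0.2,"dy":-0.1,"dz":-2,"spin":0},{"dx":0.2,"dy":-0.1,"dz":-3,"spin":0},{"dx":0.2,"dy":-0.1,"dz":-4,"spin":0},{"dx":0.2,"dy":-0.1,"dz":-4.5,"spin":0},{"dx":0.2,"dy":-0.1,"dz":-4.5,"spin":0}]' 0
python3 -c "
from h import *
p=pose();print(p[:3,3],np.degrees(jawyaw()),tomove([464.3+5*.99,-369.2-5*.141,75]),sensors.get_obs()['contact_force'])
save('s23',cam('scene')['frame'],(160,90,300,215),5)"
```

```text
time: 42.15
tool_pos: [460.7, -370.5, 77.7]
tcp_rot: [2.487, 1.566, -0.801]
contact_force: [-1.8, 0.6, 0.6]
grip_width: 0.3
[ 460.68  -370.518   77.684] -98.38102061696449 [ 0.271 -0.186 -0.838] [-1.839  0.65   0.554]
```

View pics/s23.png

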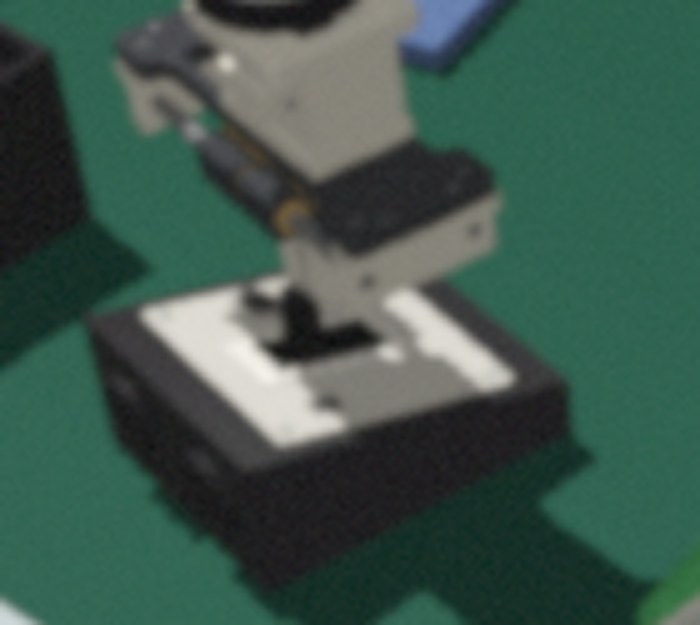

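```bash
python3 -m crank '[{"dx":0,"dy":0,"dz":-0.3,"spin":0},{"dx":0,"dy":0,"dz":-0.6,"spin":0},{"dx":0,"dy":0,"dz":-0.6,"spin":0}]' 0
python3 -m crank '[{"dx":0,"dy":0,"dz":-0.2,"spin":0},{"dx":0,"dy":0,"dz":-0.3,"spin":0},{"dx":0,"dy":0,"dz":-0.3,"spin":0}]' 0
python3 -m crank '[{"dx":0,"dy":0,"dz":-0.2,"spin":0},{"dx":0,"dy":0,"dz":-0.3,"spin":0},{"dx":0,"dy":0,"dz":-0.3,"spin":0}]' 0
python3 -c "
from h import *
p=pose();print(p[:3,3])
save('s24',cam('scene')['frame'],(160,90,300,215),5)"
```

```text
time: 42.45
tool_pos: [464.7, -370.6, 76.0]
tcp_rot: [1.485, 1.571, -1.804]
contact_force: [-2.9, 0.6, 1.2]
grip_width: 0.1
time: 42.7
tool_pos: [467.5, -371.0, 75.8]
tcp_rot: [0.03, 1.571, 3.024]
contact_force: [-4.0, -0.0, 3.4]
grip_width: 0.0
time: 42.95
tool_pos: [470.8, -371.5, 75.7]
tcp_rot: [2.752, 1.57, -0.537]
contact_force: [-3.6, 0.5, 3.0]
grip_width: 0.3
[ 470.775 -371.486   75.694]
```

View pics/s24.png

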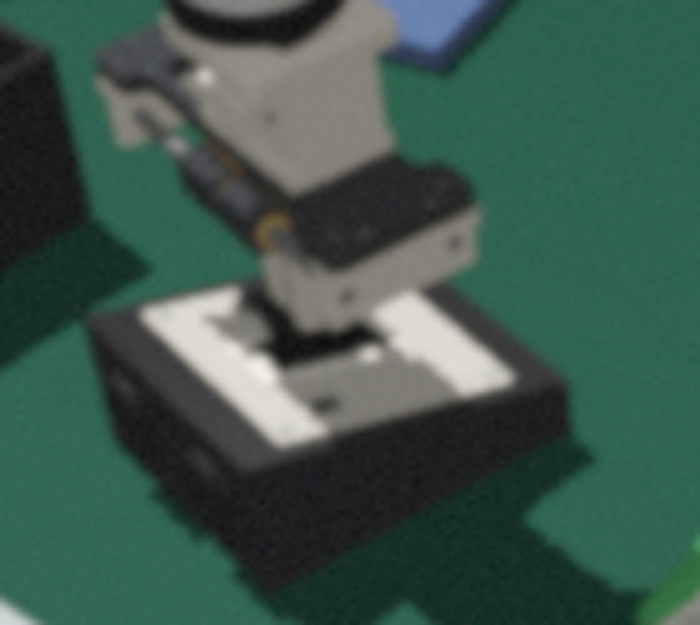

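Lever is nearly upright; continue in small steps to its stop.

```bash
python3 -m crank '[{"dx":0,"dy":0,"dz":-0.2,"spin":0},{"dx":0,"dy":0,"dz":-0.2,"spin":0},{"dx":0,"dy":0,"dz":-0.2,"spin":0}]' 0
python3 -m crank '[{"dx":0,"dy":0,"dz":-0.2,"spin":0},{"dx":0,"dy":0,"dz":-0.2,"spin":0},{"dx":0,"dy":0,"dz":-0.2,"spin":0}]' 0
python3 -m crank '[{"dx":0,"dy":0,"dz":-0.2,"spin":0},{"dx":0,"dy":0,"dz":-0.2,"spin":0},{"dx":0,"dy":0,"dz":-0.2,"spin":0}]' 0
```

```text
time: 43.25
tool_pos: [472.5, -371.7, 75.7]
tcp_rot: [0.108, 1.571, 3.102]
contact_force: [-3.6, 0.3, 2.2]
grip_width: 0.4
time: 43.5
tool_pos: [473.0, -371.8, 75.6]
tcp_rot: [-0.174, 1.567, 2.82]
contact_force: [-10.0, 0.6, 6.0]
grip_width: 0.8
time: 43.75
tool_pos: [473.3, -371.8, 75.5]
tcp_rot: [-0.195, 1.564, 2.799]
contact_force: [-15.8, 1.6, 8.5]
grip_width: 0.4
```

```bash
python3 -m crank '[{"dx":0,"dy":0,"dz":0.8,"spin":0},{"dx":0,"dy":0,"dz":2,"spin":0},{"dx":0,"dy":0,"dz":4,"spin":0},{"dx":0,"dy":0,"dz":4.5,"spin":0},{"dx":-4,"dy":0,"dz":5,"spin":0},{"dx":-8,"dy":0,"dz":5,"spin":0},{"dx":-12,"dy":0,"dz":5,"spin":0},{"dx":-15,"dy":0,"dz":5,"spin":0},{"dx":-15,"dy":0,"dz":8,"spin":0},{"dx":-15,"dy":0,"dz":8,"spin":0}]' 0
python3 -c "
from h import *
p=pose();print(p[:3,3])
save('s25',cam('scene')['frame'],(160,90,300,215),5);t=cam('top')['frame'];save('t25',t);save('t25b',t,(445,220,555,335),5)"
```

```text
time: 44.58
tool_pos: [396.1, -360.7, 227.9]
tcp_rot: [2.28, 1.567, -1.009]
contact_force: [0.6, -0.9, -1.0]
grip_width: 0.4
[ 396.104 -360.708  227.927]
```

View pics/s25.png

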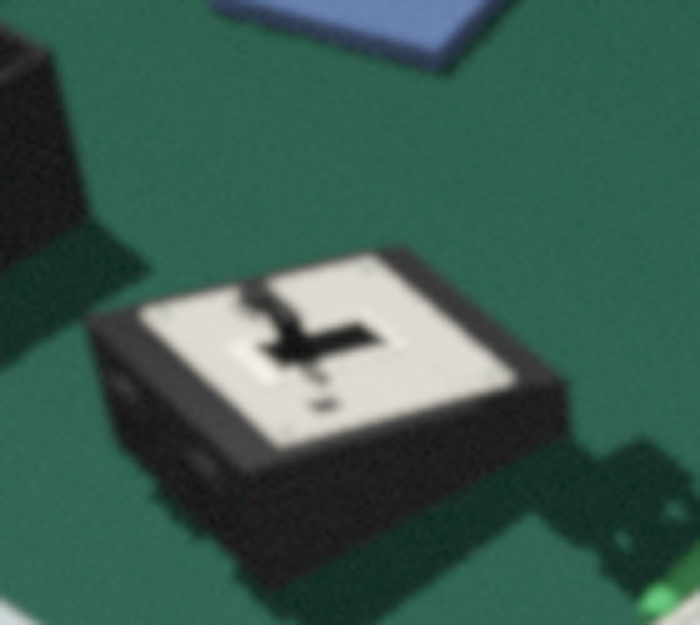

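View pics/t25.png

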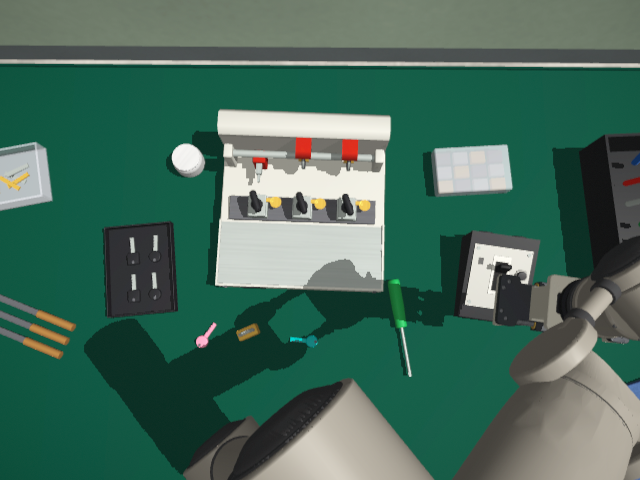

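```bash
python3 -c "
from h import *
o=sensors.get_obs();print(o['time'],o['contact_force'],np.abs(o['dq']).max());print(bot.close_job())"
```

```text
44.6833 [-0.667 -0.62   0.243] 0.03145448569749772
the job is handed in; nothing more can be done
None
```

The job is done and handed in at 44.7 s; no verdict was reported.

- **Power off:** I pressed the RCD test button until the lever dropped, and a wrist picture confirmed it was down.
- **Keys:** With the power off, I moved all four black-headed keys from the deck into the tray.
- **Clamp knobs:** I turned all three clockwise until the wrist torque rose to about 0.7–0.8 N m, which I took as the stop.
- **Power on:** I pushed the lever up to its end stop at about 16 N and then backed away.

In the last pictures the lever stands up as it did at the start and four keys lie apart inside the tray. The three knob bars are parallel at about 20°, and the bystanders look where they were. Contact force was near zero when I handed in.

Some checks differed slightly:
- The knob bars read 19–21°, where I expected about 18° from the start angles. That is inside the 0.15 rad allowance.
- Two-view heights were off from the text by about 3 mm on the RCD face and up to 6 mm on one knob bar (its visible sides shift the centre), so I centred each grasp with the wrist camera.

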